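# Clear the forgotten tools out of the double-door enclosure and lock it up again

## Robot

A 6-joint arm with a two-finger parallel gripper is mounted at the origin on a cart in front of the work surface, level with it; the furniture and walls round the work are solid. World frame = base frame: x ahead of the robot, y to its left, z up, the work surface at z = 0. Lengths are in mm, angles in rad, forces in N, time in s.
With the tool pointing down it reaches from about 375 to 975 mm from the base axis. Payload 3.8 kg.
Tool frame: the origin (TCP) lies at the centre of the arm's flange, where the gripper is bolted on; the fingertips stand 173 mm ahead of it and the grasp point (between the pads) lies 155 mm ahead of it; z points along the fingers, y is the line along which they close (so a half turn about z gives the same grasp; the last joint's range is limited). The gripper opens to 85 mm and grips with 20 to 120 N. Pads are 22 mm wide; open, the fingers measure 114 mm over their backs; the gripper's body (76 mm by 85 mm) begins 54 mm behind the grasp point. The pads swing forward as they close: fully open they stand 13 mm farther back than shut.
Start: joints at [1.1, 0.264, 1.604, -0, 1.274, -0.037], TCP at [283.715, 612.475, 404.68] pointing down, gripper open.
Joint ranges: [-2.63, 2.63], [-0.94, 2.18], [0.31, 2.57], [-1.31, 4.45], [0, 2.66], [-2.55, 2.55]. Speed limits (rad/s): [2.57, 2.57, 3.14, 3.14, 3.14, 3.14].

## Interface

Orientations are given as a unit quaternion [x, y, z, w].
In Python, from cell import status, viewer, r, finder gives the robot as it stands.
- The arm moves only by the shell command python3 -m creep 'ROWS' [OPENING] [FORCE]. ROWS is JSON, a list that holds one entry, the list of rows, each a list of 6 numbers: the shift along the tool's x, y, z in m, then the turn, a rotation vector about the tool's x, y, z in rad. A call has 1 to 5 rows; each row shifts and turns the commanded pose from where the row before left it, along the tool's axes as they then stand; what a row does not reach is not made up. A row lasts 1/8 s, in which the tool goes at most 62.5 mm and 10.7 degrees, less where a joint would pass 70% of its speed; a pose out of reach is approached as far as the arm can. A call with a gripper value outside its range is refused whole. OPENING is the closure, from 0 (fully open) to 1 (shut), set as the call begins (- or left out, the last holds). The fingers move at their own pace and stop on an object; FORCE is the grip in N (left out, the last holds). Time passes only in rows, so rows that do not move let the fingers close. It gives the time, the measured TCP pose, the force, the opening and the grip force at its end, in the units of the state.
- status.get_obs(): the state, without advancing time (a new reading comes with each control period).
- viewer.grab_frame(name): name is "side" or "top"; returns the picture (480x640x3 uint8, blue, green, red); there is no depth.
- viewer.camera_params(name): a dict with "K" (3x3 intrinsics, pixels), "R" (3x3) and "t" (3): a world point X has camera coordinates R X + t. Camera axes: x right, y down, z forward; pixel columns grow to the right and rows downward; lengths in mm; the calibration is good to about 2 mm. A picture is of the moment at which its call begins. camera_params takes no time and is no camera call.
- r.finish_job(): hands the job in; it is judged then, once.
Trained networks look in the newest picture that a camera, given by its name, has taken for a name from the list of things; names that differ only in an ending like _2 or _b are one class to them, and where a whole thing is asked for, a point or a joint stands for the part that bears it (a point fixed in the world has none). Each returns a list of dicts, best first, with "score" (0 to 1); they miss things now and then, are a little off and sometimes report something else, mostly with a low value. They report only what shows in the picture. A call takes as long as a camera call. They do not tell look-alikes from the thing itself.
- finder.regions_of(camera, query): "mask" (480x640 bool, what is visible of it).
- finder.landmark_of(camera, query): "point" ([x, y, z] in mm, in the coordinates of the camera as it stood for that picture, good to about 4 mm: a listed point, or the origin of a listed thing).
The state is a dict: "time": time; "joints": joint angles; "qd": joint speeds; "effort": joint torques, N m; "tcp_pos": TCP position; "ee_rot": TCP orientation; "wrist_force": force on the tool from outside, world axes, zero at the start; "wrist_torque": the same for the moment, N m; "finger_gap": finger opening in mm; "finger_force": force on a finger pad.
Only numpy, scipy, OpenCV 4.12 (cv2) and the standard library are available. Lean on these libraries where they do the work, as an engineer would, in place of code of your own. Each camera call takes 0.05 s, during which the arm holds its last target. There are 200 camera calls.

## Task

Hand tools were left inside the electrical enclosure that lies on its back on the bench. Open both of its doors wide, the active leaf first and then, once its flush bolt is fully withdrawn, the passive leaf; take out every tool that lies inside and stand them all upright in the tool cup. Then shut the passive leaf, push its bolt fully home and shut the active leaf over it, leaving the cup standing and the other things on the bench where they are.

Things in the scene. Friction and masses are not known exactly. Their poses are not given: they have to be found in the camera images.
- cabinet: Light grey steel electrical enclosure lying on its back, fixed: 260 mm along its x (+x away from the robot), 340 mm along its y, walls 72 mm high; origin under its centre. Its double door is its upper face. Inside, a flat mounting plate lies 6 mm above the origin, free but for a group of terminals, 48 mm high, at x over 0.083, y within 0.04; a 24 mm lip overhangs along the +x wall.
- active_leaf (a joint): Angle (rad) of the active leaf, the door half on the enclosure's -y side: 0 closed, 1.75 at its stop; 1.57 stands upright. Stiff hinge (about 0.5 N m): it stays where it is left. Its free edge overlaps the passive leaf's meeting strip and the bolt there, so it opens first and closes last.
- active_handle (a point): Middle of the active leaf's bow handle: a dark round bar 11 mm thick and 80 mm long, parallel to the hinge, its axis 35 mm above the leaf's outer face, 25 mm from the leaf's free edge. Seen from the hinge point, 167 mm across the leaf and 63 mm out from it.
- active_hinge (a point): Point on the active leaf's hinge line, opposite its handle; the hinge line runs along the enclosure's x at the -y wall's upper edge, 72 mm above the bench. The leaf turns about it, free edge upwards and over to -y.
- passive_leaf (a joint): Angle (rad) of the passive leaf, the door half on the enclosure's +y side: 0 closed, 1.75 at its stop. Stiff hinge as on the other leaf. While the bolt is home it cannot open.
- passive_handle (a point): Middle of the passive leaf's bow handle, like the other one; its axis 35 mm above the leaf's outer face. Seen from its hinge point, 115 mm across the leaf and 63 mm out from it; the meeting strip reaches 69 mm beyond the handle's line towards the free edge, 59 mm lower than the bar.
- passive_hinge (a point): Point on the passive leaf's hinge line, opposite its handle, at the +y wall's upper edge, 72 mm above the bench. The leaf turns about it, free edge upwards and over to +y.
- bolt (a joint): Travel (m) of the flush bolt on the passive leaf's meeting strip: 0 home (rod under the keeper bridge at the enclosure's +x end), 0.026 fully withdrawn (drawn towards its -x); it frees the leaf from about 0.016 on. Friction 2 N, no spring. Within reach only while the active leaf is open; shut the passive leaf with the bolt withdrawn, then slide it back under the keeper.
- bolt_knob (a point): Centre of the part of the bolt's knob that can be gripped: a dark block 12 x 12 mm that stands 18 mm above the strip, from 7 mm above to 11 mm below this point. Axes as the passive leaf's: x along the bolt. The leaf's 24 mm high step is 21 mm beside the knob on the +y side; along x there are 26 mm free on each side.
- cup_mouth (a point): Centre of the mouth of the bench's tool cup: dark round weighted cup, 66 mm outside, 60 mm inside, 90 mm high, inner floor 84 mm below this point; about 0.7 kg, standing loose on the bench left of the enclosure.
- driver_red_mid (a point): Middle (half-way along and half-way up) of the red-and-black screwdriver, 143 mm long: handle 85 mm long and 16 mm thick, blade shaft 58 mm long and 4 mm thick. Its y axis runs along the tool, +y towards the handle's end; the handle begins 11 to 18 mm on the blade's side of this point. 35 g. May be absent.
- driver_green_mid (a point): Middle (half-way along and half-way up) of the black-and-green screwdriver, 133 mm long: handle 85 mm long and 14 mm thick, blade shaft 48 mm long and 4 mm thick. Its y axis runs along the tool, +y towards the handle's end; the handle begins 11 to 18 mm on the blade's side of this point. 35 g. May be absent.
- driver_blue_mid (a point): Middle (half-way along and half-way up) of the light blue slim screwdriver, 118 mm long: handle 76 mm long and 9 mm thick, blade shaft 43 mm long and 4 mm thick. Its y axis runs along the tool, +y towards the handle's end; the handle begins 11 to 18 mm on the blade's side of this point. 35 g. May be absent.
- tweezers_mid (a point): Middle (half-way along and half-way up) of the steel tweezers, 122 mm long along their y axis, 10 mm wide, 9 mm high, rigid. 20 g. May be absent.
- multimeter: Red-and-black hand multimeter, 150x79x41 mm, lying at the back left; origin under its centre. Not part of the job.
- probe_red: Red test probe, 119 mm long, on the bench by the multimeter. Stays there.
- probe_black: Black test probe, 119 mm long, on the bench by the multimeter. Stays there.
- side_cutter: Blue-handled side cutter, 118x44x11 mm, on the bench front left. Stays there.
- kapton: Roll of amber tape, 62 mm across, 20 mm high, left on the bench. Stays there.
- tape_measure: Black-and-orange tape measure, 34x65x58 mm, on the right. Stays there.
Mind the look-alikes: they are no part of the job. Leave any green look-alike of the part that bears cup_mouth alone.

How it is judged:
By the outcome, as a careful person would: the job done as asked, in the order asked, and still so for the second after the job is handed in, with the robot touching nothing.
Of driver_red, driver_green, driver_blue, tweezers only 2 to 3 are there at a start; the rules pass over those that are not, and their reading is None.
At some moment in a run one of driver_red, driver_green, driver_blue, tweezers may be knocked a few centimetres aside while the robot is not near it.
Once in a run the grip may slacken for a moment while it holds something.
It also fails if it takes over 210 s, if anything falls off the work surface, if the arm or the gripper's body presses on something with over 40 N, if the wrist force passes 120 N, or if a joint passes its speed limit or range.

## Working session

There is one attempt and no reset: what is moved stays moved. The work goes in short steps, Python scripts to look and compute and a shell command to move; the robot and the scene stay as the last step left them, time stands still between calls to the robot, and variables do not carry over. Pictures are saved under pics/ and viewed, at most 14 in all, crops included, and the job is handed in when it is done.

```bash
ls; mkdir -p pics; cat > h.py <<'E'
import numpy as np, cv2
from cell import status, viewer, r, finder
from scipy.spatial.transform import Rotation as Ro
def world(cam,p):
    c=viewer.camera_params(cam); return np.array(c['R']).T@(np.array(p)-np.array(c['t']).ravel())
def px(cam,X):
    c=viewer.camera_params(cam); q=np.array(c['K'])@(np.array(c['R'])@np.array(X)+np.array(c['t']).ravel()); return (q[:2]/q[2]).round(0)
def find(cam,names):
    for n in names:
        for d in finder.landmark_of(cam,n)[:3]:
            w=world(cam,d['point']); print(cam,n,round(d['score'],2),w.round(0),px(cam,w))
def ray(cam,uv,z):
    c=viewer.camera_params(cam); R=np.array(c['R']);t=np.array(c['t']).ravel()
    C=-R.T@t; d=R.T@np.linalg.inv(np.array(c['K']))@np.array([*uv,1.]); return C+d*(z-C[2])/d[2]
def st():
    o=status.get_obs(); M=Ro.from_quat(o['ee_rot']).as_matrix(); p=np.array(o['tcp_pos'])
    print('t',round(o['time'],2),'tcp',p.round(1),'grasp',(p+155*M[:,2]).round(1),'gap',round(o['finger_gap'],1),'F',np.round(o['wrist_force'],1),'\naxes x',M[:,0].round(3),'y',M[:,1].round(3),'z',M[:,2].round(3)); return o,M,p
E
python3 - <<'E'
from h import *
st()
for c in('top','side'): cv2.imwrite(f'pics/{c}0.png',viewer.grab_frame(c))
find('top',['cabinet','active_handle','active_hinge','passive_handle','passive_hinge','bolt_knob','cup_mouth'])
find('side',['cabinet','active_handle','active_hinge','passive_handle','passive_hinge','cup_mouth'])
print(status.get_obs()['joints'])
E
```

```text
pics
t 0.0 tcp [283.6 612.2 403.4] grasp [283.4 611.9 248.4] gap 85.2 F [-0.5 -0.3 -0.4] 
axes x [-0.907  0.42   0.   ] y [ 0.42   0.907 -0.002] z [-0.001 -0.002 -1.   ]
top cabinet 0.75 [ 509. -173.   -2.] [360. 235.]
top active_handle 0.73 [ 499. -171.  130.] [363. 232.]
top active_handle 0.28 [589. 429.   1.] [148. 211.]
top active_hinge 0.62 [ 493. -345.   74.] [426. 236.]
top passive_handle 0.69 [ 499. -115.  133.] [342. 232.]
top passive_hinge 0.88 [501.  -0.  74.] [298. 235.]
top cup_mouth 0.71 [467. 333.  88.] [172. 250.]
top cup_mouth 0.58 [503. 158.  89.] [238. 235.]
side cabinet 0.84 [ 511. -172.    3.] [316. 245.]
side active_handle 0.66 [ 497. -171.  136.] [320. 213.]
side active_hinge 0.6 [ 494. -338.   73.] [326. 201.]
side active_hinge 0.39 [406. 216.  -0.] [337. 333.]
side passive_handle 0.89 [ 498. -113.  132.] [317. 224.]
side passive_hinge 0.89 [499.   1.  66.] [313. 264.]
side passive_hinge 0.74 [611. 263.   5.] [262. 339.]
side passive_hinge 0.4 [ 508. -170.    4.] [317. 245.]
side cup_mouth 0.91 [470. 330.  88.] [309. 340.]
side cup_mouth 0.76 [502. 160.  93.] [305. 293.]
side cup_mouth 0.52 [404. 216.  -1.] [338. 333.]
[ 1.10014019e+00  2.63860189e-01  1.60398698e+00 -1.04069550e-05
  1.27367891e+00 -3.69342372e-02]
```

View pics/top0.png

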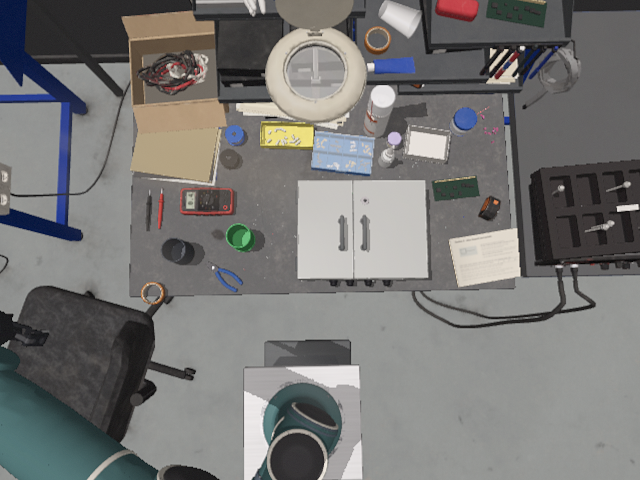

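View pics/side0.png

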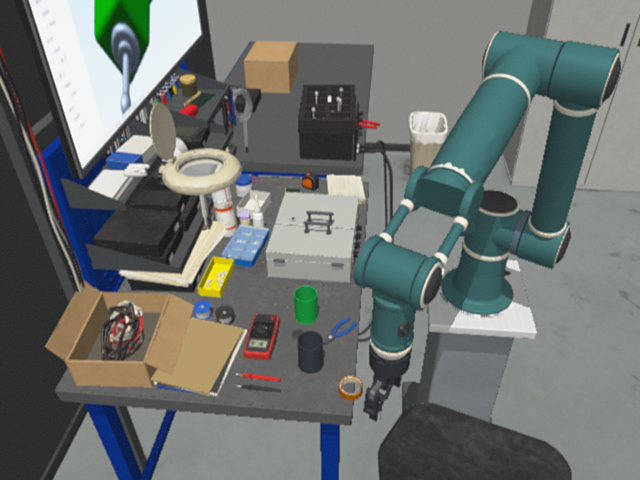

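Top view: the enclosure spans (298–428, 180–280), with the active handle at (363,232) and the passive handle at (343,232). There are two cups. The dark one at (178,250) fits cup_mouth, and the green one at (239,237) is the look-alike to leave alone. I'll confirm that in a crop and plan the first approach.

```bash
cat >> h.py <<'E'
DOWN=np.array([[1,0,0],[0,-1,0],[0,0,-1.]])
def frame(yaw_y_deg,tilt_x=0):
    "tool down, tool y at world angle; then turned by tilt about tool x"
    a=np.radians(yaw_y_deg); y=np.array([np.cos(a),np.sin(a),0]); z=np.array([0,0,-1.])
    return np.column_stack([np.cross(y,z),y,z])@Ro.from_rotvec([tilt_x,0,0]).as_matrix()
def plan(g,R,n,start=None):
    "rows to bring grasp point to g with frame R in n rows (straight grasp path); start=(g,R)"
    if start is None:
        o=status.get_obs(); M=Ro.from_quat(o['ee_rot']).as_matrix(); g0=np.array(o['tcp_pos'])+155*M[:,2]
    else: g0,M=np.array(start[0]),start[1]
    w=Ro.from_matrix(M.T@R).as_rotvec(); g=np.array(g,float); out=[];Mi=M;pi=g0-155*M[:,2]
    for i in range(1,n+1):
        Mn=M@Ro.from_rotvec(w*i/n).as_matrix(); pn=g0+(g-g0)*i/n-155*Mn[:,2]
        out.append([*(Mi.T@(pn-pi)/1000).round(4),*(w/n).round(4)]); Mi,pi=Mn,pn
    for k in range(0,n,5): print([[*map(float,x)] for x in out[k:k+5]])
    return g,R
E
python3 - <<'E'
from h import *
im=viewer.grab_frame('top'); cv2.imwrite('pics/cups.png',cv2.resize(im[215:300,130:290],None,fx=4,fy=4,interpolation=cv2.INTER_CUBIC))
plan([498,-171,230],frame(-90),15)
E
```

```text
[[-0.0349, -0.0414, 0.0013, 0.0, -0.0, 0.1805], [-0.0418, -0.0344, 0.0013, 0.0, -0.0, 0.1805], [-0.0473, -0.0264, 0.0013, 0.0, -0.0, 0.1805], [-0.0513, -0.0175, 0.0013, 0.0, -0.0, 0.1805], [-0.0536, -0.008, 0.0013, 0.0, -0.0, 0.1805]]
[[-0.0541, 0.0018, 0.0013, 0.0, -0.0, 0.1805], [-0.0529, 0.0115, 0.0013, 0.0, -0.0, 0.1805], [-0.05, 0.0208, 0.0013, 0.0, -0.0, 0.1805], [-0.0455, 0.0294, 0.0013, 0.0, -0.0, 0.1805], [-0.0394, 0.0371, 0.0013, 0.0, -0.0, 0.1805]]
[[-0.0321, 0.0436, 0.0013, 0.0, -0.0, 0.1805], [-0.0238, 0.0486, 0.0013, 0.0, -0.0, 0.1805], [-0.0147, 0.0521, 0.0013, 0.0, -0.0, 0.1805], [-0.0051, 0.0539, 0.0013, 0.0, -0.0, 0.1805], [0.0047, 0.0539, 0.0013, 0.0, -0.0, 0.1805]]
```

View pics/cups.png

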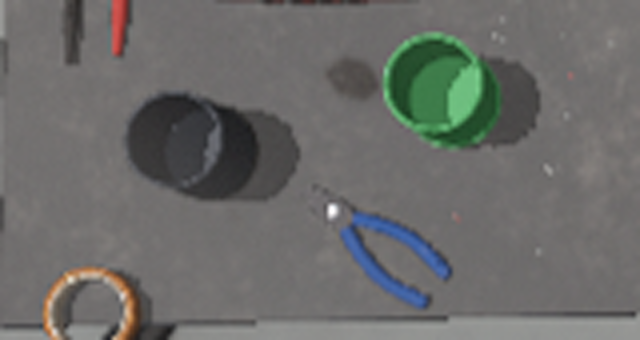

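The crop shows the dark cup at top-view pixel (175,250), which is the right one at about (468,331). The green cup at (239,237) is the look-alike. I'll move to the active handle.

```bash
python3 -m creep '[[[-0.035,-0.041,0.001,0,0,0.18],[-0.042,-0.034,0.001,0,0,0.18],[-0.047,-0.026,0.001,0,0,0.18],[-0.051,-0.018,0.001,0,0,0.18],[-0.054,-0.008,0.001,0,0,0.18]]]' 0.5 40
python3 -m creep '[[[-0.054,0.002,0.001,0,0,0.18],[-0.053,0.012,0.001,0,0,0.18],[-0.05,0.021,0.001,0,0,0.18],[-0.046,0.029,0.001,0,0,0.18],[-0.039,0.037,0.001,0,0,0.18]]]'
python3 -m creep '[[[-0.032,0.044,0.001,0,0,0.18],[-0.024,0.049,0.001,0,0,0.18],[-0.015,0.052,0.001,0,0,0.18],[-0.005,0.054,0.001,0,0,0.18],[0.005,0.054,0.001,0,0,0.18]]]'
python3 -c "
from h import *
st();plan([498,-171,200],frame(-90),1);find('side',['active_handle'])
print(status.get_obs()['joints'])"
```

```text
time: 1.42
tcp_pos: [355.9, 350.3, 399.9]
ee_rot: [0.621, 0.784, 0.0, 0.0]
wrist_force: [0.9, 0.8, 0.3]
finger_gap: 42.8
finger_force: 0.0
time: 2.05
tcp_pos: [428.8, 89.5, 395.1]
ee_rot: [0.9, 0.436, 0.001, 0.0]
wrist_force: [0.9, 0.1, 0.2]
finger_gap: 42.6
finger_force: 0.0
time: 2.68
tcp_pos: [502.5, -172.1, 390.0]
ee_rot: [1.0, 0.001, 0.0, 0.0]
wrist_force: [0.7, 0.3, 0.5]
finger_gap: 43.1
finger_force: 0.0
t 2.67 tcp [ 502.5 -172.1  390. ] grasp [ 502.7 -172.1  235. ] gap 43.1 F [0.7 0.3 0.5] 
axes x [1.    0.001 0.001] y [ 0.001 -1.     0.   ] z [ 0.001 -0.    -1.   ]
[[-0.0046, -0.0011, 0.035, 0.0001, -0.001, 0.0014]]
side active_handle 0.66 [ 497. -171.  136.] [320. 213.]
[-0.38305502  0.00559999  1.92265714 -0.00472417  1.20864876  1.19543864]
```

```bash
python3 -m creep '[[[-0.005,-0.001,0.035,0,0,0],[0,0,0.035,0,0,0],[0,0,0.032,0,0,0],[0,0,0,0,0,0]]]'
python3 -m creep '[[[0,0,0,0,0,0],[0,0,0,0,0,0],[0,0,0,0,0,0]]]' 1 40
python3 - <<'E'
from h import *
o,M,p=st()
# arc: bar centre at grasp; tool tilts to -a (body toward -y) in step
H=np.array([0,-338.]) 
th=np.linspace(0,1.68,16); y=-338+167*np.cos(th)-63*np.sin(th); z=72+167*np.sin(th)+63*np.cos(th)
tilt=0.45*th/1.68
# tilt about tool x(+X world): body towards -y means tool z -> +y : 
for s in(1,-1):
    R=frame(-90,s*0.45); print(s,R[:,2].round(2))
E
```

```text
time: 3.22
tcp_pos: [495.8, -168.5, 285.0]
ee_rot: [1.0, 0.004, -0.003, -0.001]
wrist_force: [0.1, 0.4, 0.9]
finger_gap: 42.8
finger_force: 0.0
time: 3.6
tcp_pos: [498.1, -171.3, 289.8]
ee_rot: [1.0, 0.004, 0.002, 0.003]
wrist_force: [-0.2, -9.2, -2.2]
finger_gap: 9.5
finger_force: 38.9
t 3.6 tcp [ 498.1 -171.3  289.8] grasp [ 498.7 -172.2  134.8] gap 9.5 F [-0.2 -9.2 -2.2] 
axes x [1.    0.008 0.004] y [ 0.008 -1.     0.006] z [ 0.004 -0.006 -1.   ]
1 [-0.    0.43 -0.9 ]
-1 [ 0.   -0.43 -0.9 ]
```

```bash
cat >> h.py <<'E'
def arc(hy,sgn,across,th0,th1,n,t0,t1,x=498.5,yaw=-90):
    "rows carrying a bar along a leaf's arc; sgn +1 active (free edge at +y), -1 passive; tilt t0..t1 about tool x"
    th=np.linspace(th0,th1,n+1); P=[]
    for a,t in zip(th,np.linspace(t0,t1,n+1)):
        g=np.array([x,hy+sgn*(across*np.cos(a)-63*np.sin(a)),72+across*np.sin(a)+63*np.cos(a)]); R=frame(yaw,t); P.append((g-155*R[:,2],R))
    o=[[*(A[1].T@(B[0]-A[0])/1000).round(4),*Ro.from_matrix(A[1].T@B[1]).as_rotvec().round(4)] for A,B in zip(P,P[1:])]
    for k in range(0,n,5): print([[*map(float,q)] for q in o[k:k+5]])
E
python3 - <<'E'
from h import *
arc(-339,1,167,0,1.68,15,0,.45)
E
```

```text
[[-0.0, 0.0127, -0.0182, 0.03, -0.0, -0.0], [-0.0, 0.0142, -0.0175, 0.03, 0.0, 0.0], [-0.0, 0.0156, -0.0166, 0.03, -0.0, -0.0], [-0.0, 0.0169, -0.0157, 0.03, -0.0, 0.0], [-0.0, 0.0182, -0.0146, 0.03, 0.0, -0.0]]
[[-0.0, 0.0193, -0.0135, 0.03, -0.0, 0.0], [-0.0, 0.0204, -0.0122, 0.03, 0.0, 0.0], [-0.0, 0.0214, -0.0109, 0.03, 0.0, -0.0], [-0.0, 0.0222, -0.0095, 0.03, -0.0, 0.0], [-0.0, 0.0229, -0.008, 0.03, 0.0, -0.0]]
[[-0.0, 0.0235, -0.0065, 0.03, -0.0, 0.0], [-0.0, 0.024, -0.0049, 0.03, 0.0, 0.0], [-0.0, 0.0243, -0.0033, 0.03, 0.0, -0.0], [-0.0, 0.0246, -0.0017, 0.03, -0.0, -0.0], [-0.0, 0.0246, -0.0001, 0.03, 0.0, 0.0]]
```

```bash
python3 -m creep '[[[0,0.0127,-0.0182,0.03,0,0],[0,0.0142,-0.0175,0.03,0,0],[0,0.0156,-0.0166,0.03,0,0],[0,0.0169,-0.0157,0.03,0,0],[0,0.0182,-0.0146,0.03,0,0]]]'
python3 -c "from h import *;st()"
```

```text
time: 4.22
tcp_pos: [497.9, -251.2, 365.9]
ee_rot: [0.997, 0.004, -0.0, -0.076]
wrist_force: [0.3, 3.4, -5.3]
finger_gap: 9.5
finger_force: 39.0
t 4.22 tcp [ 497.9 -251.2  365.9] grasp [ 497.8 -227.7  212.7] gap 9.5 F [ 0.3  3.4 -5.3] 
axes x [1.    0.007 0.001] y [ 0.007 -0.988 -0.152] z [-0.001  0.152 -0.988]
```

```bash
python3 -m creep '[[[0,0.0193,-0.0135,0.03,0,0],[0,0.0204,-0.0122,0.03,0,0],[0,0.0214,-0.0109,0.03,0,0],[0,0.0222,-0.0095,0.03,0,0],[0,0.0229,-0.008,0.03,0,0]]]'
python3 -m creep '[[[0,0.0235,-0.0065,0.03,0,0],[0,0.024,-0.0049,0.03,0,0],[0,0.0243,-0.0033,0.03,0,0],[0,0.0246,-0.0017,0.03,0,0],[0,0.0246,0,0.03,0,0]]]'
python3 -m creep '[[[0,0,0,0,0,0],[0,0,0,0,0,0]]]' 0.75
python3 -m creep '[[[0,0,-0.03,0,0,0],[0,0,-0.05,0,0,0],[0,0,-0.05,0,0,0]]]'
python3 - <<'E'
from h import *
st()
for c in('top','side'): find(c,['bolt_knob','passive_handle'])
plan([498,-260,330],frame(-90),5)
E
```

```text
time: 4.85
tcp_pos: [497.8, -365.1, 399.4]
ee_rot: [0.988, 0.005, -0.002, -0.152]
wrist_force: [-9.0, 6.2, 9.0]
finger_gap: 9.5
finger_force: 40.1
time: 5.48
tcp_pos: [497.8, -485.8, 373.3]
ee_rot: [0.975, 0.004, -0.002, -0.222]
wrist_force: [-11.1, -1.8, 9.6]
finger_gap: 9.8
finger_force: 40.6
time: 5.72
tcp_pos: [500.1, -484.4, 369.8]
ee_rot: [0.975, 0.004, -0.0, -0.222]
wrist_force: [-0.4, 0.9, -0.0]
finger_gap: 21.5
finger_force: 0.0
time: 6.1
tcp_pos: [500.9, -539.9, 487.6]
ee_rot: [0.975, 0.005, -0.001, -0.223]
wrist_force: [-0.1, -0.7, -0.1]
finger_gap: 21.4
finger_force: 0.0
t 6.1 tcp [ 500.9 -539.9  487.6] grasp [ 500.4 -472.6  348. ] gap 21.4 F [-0.1 -0.7 -0.1] 
axes x [1.    0.01  0.001] y [ 0.009 -0.901 -0.434] z [-0.003  0.434 -0.901]
top bolt_knob 0.49 [358. 404.  -1.] [155. 293.]
side passive_handle 0.89 [ 498. -113.  132.] [317. 224.]
[[-0.0001, -0.0508, 0.0223, -0.0893, -0.0002, 0.0018], [-0.0002, -0.0525, 0.0189, -0.0893, -0.0002, 0.0018], [-0.0003, -0.054, 0.0154, -0.0893, -0.0002, 0.0018], [-0.0003, -0.0552, 0.0118, -0.0893, -0.0002, 0.0018], [-0.0004, -0.056, 0.008, -0.0893, -0.0002, 0.0018]]
```

```bash
sed -i 's/^    for n in names:/    viewer.grab_frame(cam)\n    for n in names:/' h.py
python3 -m creep '[[[0,-0.051,0.022,-0.089,0,0.002],[0,-0.053,0.019,-0.089,0,0.002],[0,-0.054,0.015,-0.089,0,0.002],[0,-0.055,0.012,-0.089,0,0.002],[0,-0.056,0.008,-0.089,0,0.002]]]'
python3 - <<'E'
from h import *
st()
im=viewer.grab_frame('side'); cv2.imwrite('pics/side1.png',cv2.resize(im[150:300,230:400],None,fx=4,fy=4,interpolation=cv2.INTER_CUBIC))
for c in('top','side'): find(c,['bolt_knob','passive_handle','active_handle','driver_red_mid','driver_green_mid','driver_blue_mid','tweezers_mid'])
E
```

```text
time: 6.92
tcp_pos: [498.3, -257.2, 482.5]
ee_rot: [1.0, -0.0, -0.002, -0.002]
wrist_force: [-0.1, 0.3, 0.5]
finger_gap: 21.4
finger_force: 0.0
t 6.92 tcp [ 498.3 -257.2  482.5] grasp [ 497.7 -256.6  327.5] gap 21.4 F [-0.1  0.3  0.5] 
axes x [ 1.    -0.001 -0.004] y [-0.001 -1.    -0.004] z [-0.004  0.004 -1.   ]
top bolt_knob 0.56 [ 560. -176.   88.] [363. 211.]
top passive_handle 0.6 [ 498. -115.  132.] [341. 233.]
top active_handle 0.96 [ 494. -426.  227.] [474. 226.]
top driver_green_mid 0.53 [616. 253.   0.] [210. 201.]
top driver_green_mid 0.5 [403. 215.   1.] [223. 275.]
top driver_blue_mid 0.55 [ 459. -248.   14.] [387. 251.]
top tweezers_mid 0.64 [ 558. -177.   86.] [363. 212.]
top tweezers_mid 0.53 [ 532. -258.   10.] [390. 226.]
side bolt_knob 0.5 [ 558. -170.   87.] [301. 224.]
side passive_handle 0.66 [ 501. -112.  132.] [316. 225.]
side active_handle 0.94 [ 497. -420.  231.] [327. 150.]
side driver_red_mid 0.53 [609. 261.   2.] [263. 339.]
side driver_blue_mid 0.53 [ 500. -114.  134.] [317. 224.]
```

View pics/side1.png

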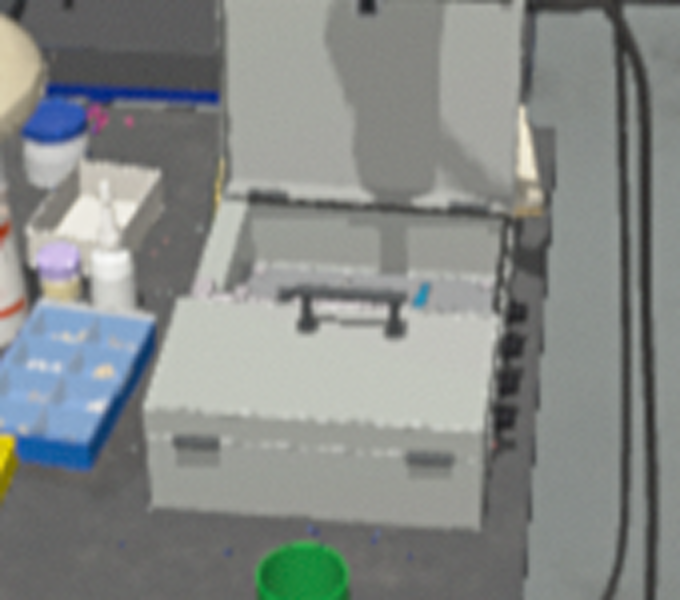

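The side crop shows the active leaf upright, and a light blue driver handle tip inside near crop (422,295). Next I'll take a top crop to locate the knob and tools.

```bash
python3 - <<'E'
from h import *
im=viewer.grab_frame('top'); cv2.imwrite('pics/top1.png',cv2.resize(im[175:290,290:450],None,fx=5,fy=5,interpolation=cv2.INTER_CUBIC))
for n in('bolt_knob','tweezers_mid','driver_blue_mid','driver_red_mid','driver_green_mid'):
  for d in finder.regions_of('top',n)[:3]:
    v,u=np.nonzero(d['mask']); z=94 if 'b'==n[0] else 14
    print(n,round(d['score'],2),len(u),u.mean().round(1),v.mean().round(1),u.min(),u.max(),v.min(),v.max(),ray('top',(u.mean(),v.mean()),z).round(0))
E
```

```text
bolt_knob 0.6 98 361.6 210.4 360 364 190 231 [ 562. -172.   94.]
driver_blue_mid 0.44 31 396.0 251.1 391 402 249 252 [ 459. -272.   14.]
```

View pics/top1.png

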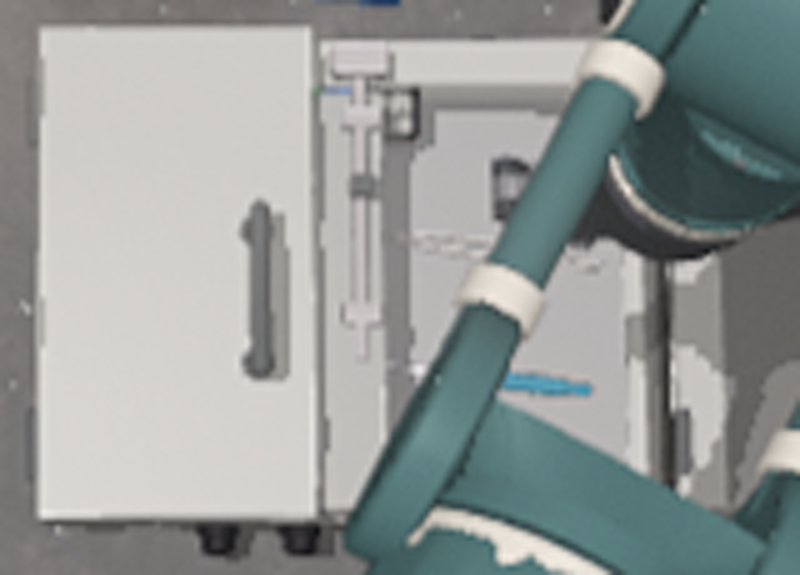

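```bash
python3 - <<'E'
from h import *
w=ray('top',(362.6,212),94);print(w)
plan([w[0],-173,160],frame(0),10)
print(plan([w[0],-173,97],frame(0),2,([w[0],-173,160],frame(0))))
E
```

```text
[ 557.26913277 -174.76240229   94.        ]
[[0.0059, -0.0087, 0.017, -0.0006, -0.0002, -0.1573], [0.0072, -0.0076, 0.017, -0.0006, -0.0002, -0.1573], [0.0083, -0.0064, 0.017, -0.0006, -0.0002, -0.1573], [0.0092, -0.0051, 0.017, -0.0006, -0.0002, -0.1573], [0.0098, -0.0036, 0.0169, -0.0006, -0.0002, -0.1573]]
[[0.0103, -0.002, 0.0169, -0.0006, -0.0002, -0.1573], [0.0104, -0.0004, 0.0169, -0.0006, -0.0002, -0.1573], [0.0104, 0.0012, 0.0169, -0.0006, -0.0002, -0.1573], [0.01, 0.0028, 0.0169, -0.0006, -0.0002, -0.1573], [0.0095, 0.0043, 0.0169, -0.0006, -0.0002, -0.1573]]
[[0.0, 0.0, 0.0315, 0.0, 0.0, 0.0], [0.0, 0.0, 0.0315, 0.0, 0.0, 0.0]]
(array([ 557.26913277, -173.        ,   97.        ]), array([[ 0.,  1.,  0.],
       [ 1.,  0.,  0.],
       [ 0.,  0., -1.]]))
```

```bash
python3 -m creep '[[[0.006,-0.009,0.017,0,0,-0.157],[0.007,-0.008,0.017,0,0,-0.157],[0.008,-0.006,0.017,0,0,-0.157],[0.009,-0.005,0.017,0,0,-0.157],[0.01,-0.004,0.017,0,0,-0.157]]]' 0.72 25
python3 -m creep '[[[0.01,-0.002,0.017,0,0,-0.157],[0.01,0,0.017,0,0,-0.157],[0.01,0.001,0.017,0,0,-0.157],[0.01,0.003,0.017,0,0,-0.157],[0.01,0.004,0.017,0,0,-0.157]]]'
python3 - <<'E'
from h import *
st();plan([557,-173,98],frame(0),3)
E
```

```text
time: 8.7
tcp_pos: [528.1, -215.6, 399.1]
ee_rot: [0.923, 0.384, 0.0, -0.003]
wrist_force: [-0.1, 0.2, -0.2]
finger_gap: 24.0
finger_force: 0.0
time: 9.32
tcp_pos: [556.5, -172.5, 314.2]
ee_rot: [0.706, 0.708, 0.001, -0.002]
wrist_force: [0.2, 0.3, 0.2]
finger_gap: 23.5
finger_force: 0.0
t 9.32 tcp [ 556.5 -172.5  314.2] grasp [ 556.2 -171.7  159.2] gap 23.5 F [0.2 0.3 0.2] 
axes x [-0.003  1.     0.005] y [ 1.     0.003 -0.002] z [-0.002  0.005 -1.   ]
[[-0.0003, 0.0002, 0.0204, -0.0006, -0.0016, 0.0009], [-0.0002, 0.0002, 0.0204, -0.0006, -0.0016, 0.0009], [-0.0002, 0.0002, 0.0204, -0.0006, -0.0016, 0.0009]]
```

```bash
python3 -m creep '[[[0,0,0.025,0,0,0],[0,0,0.025,0,0,0],[-0.001,0,0.011,0,0,0],[0,0,0,0,0,0]]]'
python3 -m creep '[[[0,0,0,0,0,0],[0,0,0,0,0,0],[0,0,0,0,0,0]]]' 1 25
python3 -c "from h import *;st()"
```

```text
time: 9.82
tcp_pos: [556.3, -172.8, 257.5]
ee_rot: [0.708, 0.706, 0.001, -0.004]
wrist_force: [-10.7, 7.8, 22.4]
finger_gap: 23.6
finger_force: 11.1
time: 10.2
tcp_pos: [558.5, -173.0, 258.2]
ee_rot: [0.708, 0.706, 0.004, -0.0]
wrist_force: [-0.6, 5.4, 15.7]
finger_gap: 10.8
finger_force: 34.3
t 10.2 tcp [ 558.5 -173.   258.2] grasp [ 559.2 -172.2  103.2] gap 10.8 F [-0.6  5.4 15.7] 
axes x [0.003 1.    0.005] y [ 1.    -0.003  0.005] z [ 0.005  0.005 -1.   ]
```

```bash
python3 -m creep '[[[0,0,-0.003,0,0,0],[0,-0.01,0,0,0,0],[0,-0.01,0,0,0,0],[0,-0.006,0,0,0,0],[0,0,0,0,0,0]]]'
python3 -c "from h import *;st()"
```

```text
time: 10.82
tcp_pos: [533.2, -172.7, 258.7]
ee_rot: [0.709, 0.706, 0.005, 0.001]
wrist_force: [12.6, 8.0, -2.1]
finger_gap: 10.9
finger_force: 31.4
t 10.82 tcp [ 533.2 -172.7  258.7] grasp [ 534.7 -171.8  103.7] gap 10.9 F [12.6  8.  -2.1] 
axes x [0.004 1.    0.006] y [ 1.    -0.004  0.009] z [ 0.009  0.006 -1.   ]
```

```bash
python3 -m creep '[[[0,-0.003,0,0,0,0],[0,0,0,0,0,0]]]'
python3 -m creep '[[[0,0.003,0,0,0,0],[0,0,0,0,0,0],[0,0,0,0,0,0]]]' 0.75
python3 -m creep '[[[0,0,-0.05,0,0,0],[0,0,-0.05,0,0,0],[0,0,-0.04,0,0,0]]]'
python3 - <<'E'
from h import *
st();find('side',['bolt_knob']);find('top',['bolt_knob'])
s=plan([499,-114,250],frame(-90),9)
E
```

```text
time: 11.08
tcp_pos: [532.1, -172.6, 259.2]
ee_rot: [0.709, 0.706, 0.007, 0.003]
wrist_force: [20.0, 8.1, -5.8]
finger_gap: 11.1
finger_force: 30.7
time: 11.45
tcp_pos: [531.3, -173.7, 258.3]
ee_rot: [0.708, 0.706, 0.002, -0.001]
wrist_force: [3.2, 2.0, 4.6]
finger_gap: 21.4
finger_force: 2.6
time: 11.82
tcp_pos: [530.0, -174.5, 398.4]
ee_rot: [0.708, 0.706, 0.0, -0.002]
wrist_force: [0.4, 0.0, -1.2]
finger_gap: 21.1
finger_force: 0.0
t 11.82 tcp [ 530.  -174.5  398.4] grasp [ 529.6 -173.8  243.4] gap 21.1 F [ 0.4  0.  -1.2] 
axes x [0.003 1.    0.004] y [ 1.    -0.003 -0.003] z [-0.003  0.004 -1.   ]
side bolt_knob 0.45 [ 533. -165.  118.] [308. 218.]
top bolt_knob 0.69 [ 534. -171.  118.] [362. 219.]
[[0.0067, -0.0035, -0.0008, -0.0005, -0.0002, 0.1742], [0.006, -0.0046, -0.0008, -0.0005, -0.0002, 0.1742], [0.0051, -0.0056, -0.0008, -0.0005, -0.0002, 0.1742], [0.0041, -0.0064, -0.0008, -0.0005, -0.0002, 0.1742], [0.0029, -0.007, -0.0009, -0.0005, -0.0002, 0.1742]]
[[0.0017, -0.0074, -0.0009, -0.0005, -0.0002, 0.1742], [0.0004, -0.0075, -0.0009, -0.0005, -0.0002, 0.1742], [-0.0009, -0.0075, -0.0009, -0.0005, -0.0002, 0.1742], [-0.0022, -0.0072, -0.0009, -0.0005, -0.0002, 0.1742]]
```

```bash
python3 -m creep '[[[0.007,-0.004,0,0,0,0.174],[0.006,-0.005,0,0,0,0.174],[0.005,-0.006,0,0,0,0.174],[0.004,-0.006,0,0,0,0.174],[0.003,-0.007,0,0,0,0.174]]]' 0.5 40
python3 -m creep '[[[0.002,-0.007,0,0,0,0.174],[0,-0.007,0,0,0,0.174],[-0.001,-0.007,0,0,0,0.174],[-0.002,-0.007,0,0,0,0.174]]]'
python3 - <<'E'
from h import *
st()
for c in('side','top'):find(c,['bolt_knob','passive_handle','passive_hinge'])
E
```

```text
time: 12.65
tcp_pos: [510.9, -140.0, 393.9]
ee_rot: [0.941, 0.339, -0.003, -0.004]
wrist_force: [-0.7, 0.4, 1.3]
finger_gap: 42.6
finger_force: 0.0
time: 13.15
tcp_pos: [497.9, -114.6, 394.1]
ee_rot: [1.0, -0.002, -0.004, -0.003]
wrist_force: [-0.6, 0.3, -1.2]
finger_gap: 42.6
finger_force: 0.0
t 13.15 tcp [ 497.9 -114.6  394.1] grasp [ 496.7 -113.7  239.1] gap 42.6 F [-0.6  0.3 -1.2] 
axes x [ 1.    -0.004 -0.008] y [-0.004 -1.    -0.006] z [-0.008  0.006 -1.   ]
side bolt_knob 0.61 [ 497. -422.  232.] [327. 149.]
side passive_handle 0.67 [ 503. -101.  153.] [315. 221.]
side passive_hinge 0.63 [498.   2.  68.] [313. 263.]
top passive_handle 0.92 [ 501. -101.  151.] [336. 230.]
top passive_hinge 0.63 [501.   0.  75.] [297. 235.]
top passive_hinge 0.17 [614. 255.  -0.] [209. 202.]
```

```bash
python3 -m creep '[[[0.003,-0.006,0.03,0.006,0.008,0],[0,-0.005,0.03,0,0,0],[0,-0.001,0.026,0,0,0],[0,0,0,0,0,0]]]'
python3 -m creep '[[[0,0,0,0,0,0],[0,0,0,0,0,0],[0,0,0,0,0,0]]]' 1 40
python3 - <<'E'
from h import *
o,M,p=st()
g=p+155*M[:,2]
th=0.165
arc(1,-1,115,th,1.68,15,0,-.5)
E
```

```text
time: 14.05
tcp_pos: [501.1, -101.8, 308.8]
ee_rot: [1.0, 0.001, 0.0, -0.006]
wrist_force: [-0.0, 0.3, -0.5]
finger_gap: 43.0
finger_force: 0.0
time: 14.42
tcp_pos: [503.0, -103.2, 313.1]
ee_rot: [1.0, 0.001, 0.004, -0.004]
wrist_force: [-0.7, -5.8, 2.4]
finger_gap: 9.5
finger_force: 39.1
t 14.43 tcp [ 503.  -103.2  313.1] grasp [ 504.4 -102.   158.1] gap 9.5 F [-0.7 -5.8  2.4] 
axes x [1.    0.002 0.009] y [ 0.002 -1.    -0.008] z [ 0.009  0.008 -1.   ]
[[0.0, -0.0139, -0.0099, -0.0333, 0.0, -0.0], [0.0, -0.0145, -0.0093, -0.0333, 0.0, 0.0], [0.0, -0.0151, -0.0086, -0.0333, -0.0, 0.0], [0.0, -0.0157, -0.0079, -0.0333, -0.0, -0.0], [0.0, -0.0162, -0.0072, -0.0333, 0.0, -0.0]]
[[0.0, -0.0167, -0.0064, -0.0333, 0.0, 0.0], [0.0, -0.0171, -0.0056, -0.0333, 0.0, -0.0], [0.0, -0.0175, -0.0048, -0.0333, -0.0, -0.0], [0.0, -0.0178, -0.004, -0.0333, -0.0, -0.0], [0.0, -0.018, -0.0031, -0.0333, 0.0, -0.0]]
[[0.0, -0.0182, -0.0023, -0.0333, -0.0, -0.0], [0.0, -0.0183, -0.0014, -0.0333, 0.0, 0.0], [0.0, -0.0184, -0.0005, -0.0333, -0.0, -0.0], [0.0, -0.0184, 0.0004, -0.0333, 0.0, 0.0], [0.0, -0.0183, 0.0013, -0.0333, -0.0, 0.0]]
```

```bash
python3 -m creep '[[[0,-0.0139,-0.0099,-0.0333,0,0],[0,-0.0145,-0.0093,-0.0333,0,0],[0,-0.0151,-0.0086,-0.0333,0,0],[0,-0.0157,-0.0079,-0.0333,0,0],[0,-0.0162,-0.0072,-0.0333,0,0]]]'
python3 -m creep '[[[0,-0.0167,-0.0064,-0.0333,0,0],[0,-0.0171,-0.0056,-0.0333,0,0],[0,-0.0175,-0.0048,-0.0333,0,0],[0,-0.0178,-0.004,-0.0333,0,0],[0,-0.018,-0.0031,-0.0333,0,0]]]'
python3 -m creep '[[[0,-0.0182,-0.0023,-0.0333,0,0],[0,-0.0183,-0.0014,-0.0333,0,0],[0,-0.0184,-0.0005,-0.0333,0,0],[0,-0.0184,0.0004,-0.0333,0,0],[0,-0.0183,0.0013,-0.0333,0,0]]]'
python3 -m creep '[[[0,0,0,0,0,0],[0,0,0,0,0,0]]]' 0.75
python3 -m creep '[[[0,0,-0.03,0,0,0],[0,0,-0.05,0,0,0],[0,0,-0.05,0,0,0],[0,0,-0.03,0,0,0]]]'
python3 - <<'E'
from h import *
st()
for c in('top','side'): cv2.imwrite(f'pics/{c}2.png',viewer.grab_frame(c))
N=['passive_handle','active_handle','driver_red_mid','driver_green_mid','driver_blue_mid','tweezers_mid']
find('top',N);find('side',N)
im=cv2.imread('pics/top2.png');cv2.imwrite('pics/top2c.png',cv2.resize(im[170:290,270:450],None,fx=4.4,fy=4.4,interpolation=cv2.INTER_CUBIC))
E
```

```text
time: 15.05
tcp_pos: [503.2, -25.5, 351.5]
ee_rot: [0.997, 0.001, 0.006, 0.08]
wrist_force: [5.6, -5.0, -5.5]
finger_gap: 9.5
finger_force: 38.8
time: 15.68
tcp_pos: [503.8, 64.7, 356.7]
ee_rot: [0.987, 0.001, 0.007, 0.162]
wrist_force: [6.6, -6.7, -3.1]
finger_gap: 9.3
finger_force: 38.8
time: 16.3
tcp_pos: [504.5, 151.0, 325.2]
ee_rot: [0.97, 0.0, 0.008, 0.242]
wrist_force: [5.7, -2.3, 5.0]
finger_gap: 9.2
finger_force: 39.5
time: 16.55
tcp_pos: [501.6, 150.5, 321.9]
ee_rot: [0.97, 0.0, 0.003, 0.241]
wrist_force: [0.2, -0.5, -0.3]
finger_gap: 21.2
finger_force: 0.0
time: 17.05
tcp_pos: [500.7, 225.9, 465.9]
ee_rot: [0.971, -0.0, 0.004, 0.241]
wrist_force: [0.3, 0.2, 0.4]
finger_gap: 21.7
finger_force: 0.0
t 17.05 tcp [500.7 225.9 465.9] grasp [502.  153.5 328.9] gap 21.7 F [0.3 0.2 0.4] 
axes x [1.    0.002 0.009] y [-0.003 -0.884  0.467] z [ 0.008 -0.467 -0.884]
top passive_handle 0.96 [501.  74. 177.] [266. 230.]
top passive_handle 0.67 [ 580. -536.   -2.] [485. 208.]
top passive_handle 0.16 [ 494. -344.   71.] [425. 235.]
top active_handle 0.94 [ 493. -425.  226.] [473. 226.]
top tweezers_mid 0.53 [ 536. -255.    8.] [389. 225.]
top tweezers_mid 0.47 [ 462. -244.   15.] [386. 250.]
side passive_handle 0.58 [503.  76. 182.] [308. 249.]
side active_handle 0.58 [ 495. -421.  232.] [327. 149.]
side active_handle 0.26 [595. 389.   1.] [259. 377.]
side driver_blue_mid 0.22 [ 497. -337.   72.] [325. 201.]
```

View pics/top2c.png

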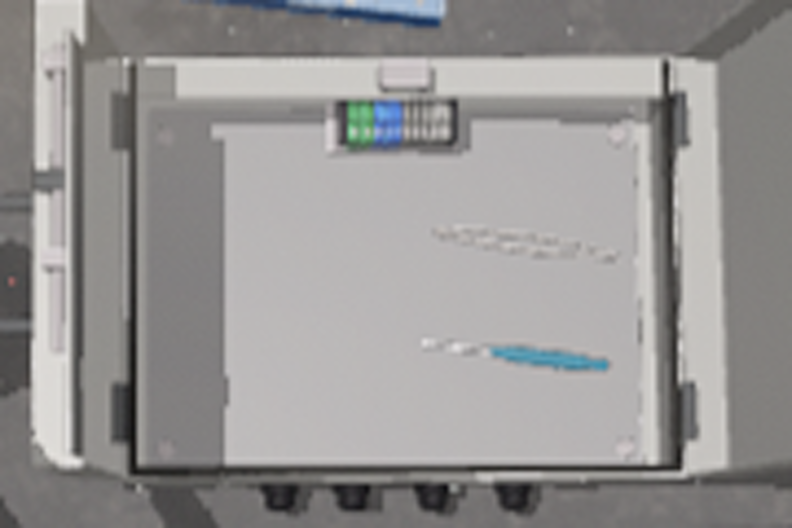

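The top crop shows two tools inside: the tweezers, from crop (435,232) to (618,256), and the blue driver, with its blade tip at (422,343) and handle end at (608,366). I still need to check for a third one, for example under the lip.

```bash
python3 - <<'E'
from h import *
im=cv2.imread('pics/side2.png');cv2.imwrite('pics/side2c.png',cv2.resize(im[120:290,230:400],None,fx=3.5,fy=3.5,interpolation=cv2.INTER_CUBIC))
for c in('top','side'):
    k=viewer.camera_params(c);print(c,-np.array(k['R']).T@np.array(k['t']).ravel())
f=lambda u,v,z:ray('top',(270+u/4.4,170+v/4.4),z).round(1)
print('tw',f(435,232,10),f(618,256,10)); print('blue',f(422,343,10),f(490,352,10),f(608,366,10))
print('inner',f(222,130,6),f(650,130,6),f(640,465,6),'term',f(330,150,54),f(460,150,54))
E
```

```text
top [ 318.66458062  -51.85718952 1381.39136017]
side [ 327.68813631 1281.96045464 1153.25823951]
tw [ 541.7 -199.5   10. ] [ 523.8 -316.5   10. ]
blue [ 470.2 -188.9   10. ] [ 463.5 -232.1   10. ] [ 453. -307.   10.]
inner [612.  -64.2   6. ] [ 606.5 -341.5    6. ] [ 389.7 -325.5    6. ] term [ 587.7 -130.9   54. ] [ 586.1 -212.1   54. ]
```

View pics/side2c.png

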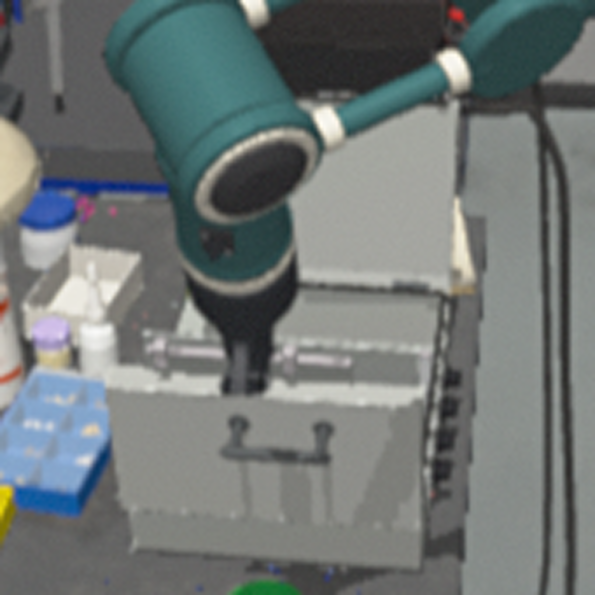

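The side crop shows the passive leaf standing open, with its bolt strip to the rear and the inside empty as far as it can be seen. So the tools are the tweezers and the blue driver. I'll start with the blue driver, gripped near its handle end.

```bash
python3 - <<'E'
from h import *
F=frame(-8.2)
s=plan([458.5,-267,330],F,13)
print(F[:,0])
E
```

```text
[[-0.0072, 0.0337, 0.015, 0.0312, 0.0264, -0.1074], [-0.0107, 0.0336, 0.0139, 0.0312, 0.0264, -0.1074], [-0.0141, 0.0331, 0.0128, 0.0312, 0.0264, -0.1074], [-0.0174, 0.0322, 0.0117, 0.0312, 0.0264, -0.1074], [-0.0205, 0.0309, 0.0104, 0.0312, 0.0264, -0.1074]]
[[-0.0234, 0.0293, 0.0092, 0.0312, 0.0264, -0.1074], [-0.0262, 0.0273, 0.0079, 0.0312, 0.0264, -0.1074], [-0.0286, 0.025, 0.0066, 0.0312, 0.0264, -0.1074], [-0.0308, 0.0224, 0.0053, 0.0312, 0.0264, -0.1074], [-0.0326, 0.0195, 0.0041, 0.0312, 0.0264, -0.1074]]
[[-0.0341, 0.0165, 0.0029, 0.0312, 0.0264, -0.1074], [-0.0352, 0.0132, 0.0018, 0.0312, 0.0264, -0.1074], [-0.0359, 0.0098, 0.0007, 0.0312, 0.0264, -0.1074]]
[0.14262893 0.98977623 0.        ]
```

```bash
python3 -m creep '[[[-0.007,0.034,0.015,0.031,0.026,-0.107],[-0.011,0.034,0.014,0.031,0.026,-0.107],[-0.014,0.033,0.013,0.031,0.026,-0.107],[-0.017,0.032,0.012,0.031,0.026,-0.107],[-0.021,0.031,0.01,0.031,0.026,-0.107]]]' 0.4 60
python3 -m creep '[[[-0.023,0.029,0.009,0.031,0.026,-0.107],[-0.026,0.027,0.008,0.031,0.026,-0.107],[-0.029,0.025,0.007,0.031,0.026,-0.107],[-0.031,0.022,0.005,0.031,0.026,-0.107],[-0.033,0.02,0.004,0.031,0.026,-0.107]]]'
python3 -m creep '[[[-0.034,0.017,0.003,0.031,0.026,-0.107],[-0.035,0.013,0.002,0.031,0.026,-0.107],[-0.036,0.01,0.001,0.031,0.026,-0.107]]]'
python3 - <<'E'
from h import *
st();find('top',['driver_blue_mid','tweezers_mid'])
plan([458.5,-267,100],frame(-8.2),5)
E
```

```text
time: 18.48
tcp_pos: [470.2, 36.1, 475.2]
ee_rot: [0.949, 0.274, 0.002, 0.158]
wrist_force: [-0.2, 0.0, 0.1]
finger_gap: 50.8
finger_force: 0.0
time: 19.1
tcp_pos: [456.4, -155.8, 484.0]
ee_rot: [0.85, 0.523, -0.0, 0.062]
wrist_force: [0.3, -0.5, -0.2]
finger_gap: 51.2
finger_force: 0.0
time: 19.48
tcp_pos: [456.6, -268.8, 485.9]
ee_rot: [0.757, 0.654, -0.002, 0.002]
wrist_force: [0.1, 0.1, 0.2]
finger_gap: 51.0
finger_force: 0.0
t 19.48 tcp [ 456.6 -268.8  485.9] grasp [ 456.6 -269.4  330.9] gap 51.0 F [0.1 0.1 0.2] 
axes x [ 0.146  0.989 -0.004] y [ 0.989 -0.146  0.   ] z [-0.    -0.004 -1.   ]
top driver_blue_mid 0.55 [ 464. -244.   11.] [386. 250.]
top tweezers_mid 0.42 [ 507. -174.    1.] [360. 235.]
top tweezers_mid 0.37 [ 533. -254.    9.] [388. 225.]
[[0.0007, 0.0003, 0.0461, -0.0, 0.001, -0.002], [0.0006, 0.0003, 0.0461, -0.0, 0.001, -0.002], [0.0006, 0.0003, 0.0461, -0.0, 0.001, -0.002], [0.0005, 0.0003, 0.0461, -0.0, 0.001, -0.002], [0.0005, 0.0003, 0.0461, -0.0, 0.001, -0.002]]
```

```bash
python3 -m creep '[[[0.002,0.003,0.055,0,0,0],[0,0,0.055,0,0,0],[0,0,0.055,0,0,0],[0,0,0.055,0,0,0],[0,0,0.05,0,0,0]]]'
python3 -m creep '[[[0,0,0.02,0,0,0],[0,0,0.011,0,0,0],[0,0,0,0,0,0]]]'
python3 -m creep '[[[0,0,0,0,0,0],[0,0,0,0,0,0],[0,0,0,0,0,0],[0,0,0,0,0,0]]]' 1 60
python3 -c "from h import *;st()"
```

```text
time: 20.25
tcp_pos: [460.1, -265.9, 214.2]
ee_rot: [0.758, 0.652, -0.002, 0.002]
wrist_force: [0.0, 0.3, -1.0]
finger_gap: 51.2
finger_force: 0.0
time: 20.62
tcp_pos: [460.4, -266.8, 184.6]
ee_rot: [0.758, 0.653, -0.002, 0.002]
wrist_force: [-0.4, 1.3, 0.6]
finger_gap: 51.0
finger_force: 0.0
time: 21.12
tcp_pos: [460.9, -267.9, 186.0]
ee_rot: [0.758, 0.652, -0.001, 0.003]
wrist_force: [0.0, 0.8, 6.7]
finger_gap: 6.0
finger_force: 58.9
t 21.12 tcp [ 460.9 -267.9  186. ] grasp [ 461.2 -268.8   31. ] gap 6.0 F [0.  0.8 6.7] 
axes x [ 0.149  0.989 -0.006] y [ 0.989 -0.149  0.003] z [ 0.002 -0.006 -1.   ]
```

```bash
python3 -m creep '[[[0,0,0,0,0,0],[0,0,0.005,0,0,0],[0,0,0.002,0,0,0],[0,0,0,0,0,0]]]' 0.75
python3 -c "from h import *;st()"
python3 -m creep '[[[0,0,0,0,0,0],[0,0,0,0,0,0],[0,0,0,0,0,0],[0,0,0,0,0,0]]]' 1 60
python3 -c "from h import *;st()"
```

```text
time: 21.62
tcp_pos: [460.5, -267.7, 179.4]
ee_rot: [0.758, 0.652, -0.002, 0.002]
wrist_force: [-5.4, 3.6, 17.0]
finger_gap: 21.8
finger_force: 8.9
t 21.62 tcp [ 460.5 -267.7  179.4] grasp [ 460.5 -268.5   24.4] gap 21.8 F [-5.4  3.6 17. ] 
axes x [ 0.149  0.989 -0.005] y [ 0.989 -0.149  0.   ] z [-0.    -0.005 -1.   ]
time: 22.12
tcp_pos: [461.2, -268.2, 179.9]
ee_rot: [0.758, 0.652, -0.001, 0.003]
wrist_force: [-3.8, 1.4, 15.6]
finger_gap: 6.7
finger_force: 65.4
t 22.12 tcp [ 461.2 -268.2  179.9] grasp [ 461.5 -269.2   24.9] gap 6.7 F [-3.8  1.4 15.6] 
axes x [ 0.149  0.989 -0.006] y [ 0.989 -0.149  0.003] z [ 0.002 -0.007 -1.   ]
```

```bash
python3 -m creep '[[[0,0,-0.02,0,0,0],[0,0,-0.05,0,0,0],[0,0,-0.055,0,0,0],[0,0,-0.055,0,0,0],[0,0,-0.055,0,0,0]]]'
python3 -m creep '[[[0,0,-0.055,0,0,0],[0,0,-0.03,0,0,0]]]'
python3 - <<'E'
from h import *
st()
im=viewer.grab_frame('top');cv2.imwrite('pics/lift.png',cv2.resize(im[150:310,270:470],None,fx=3.5,fy=3.5))
a=np.arctan2(331,468); P=frame(np.degrees(a)+90)@Ro.from_rotvec([0,-1.2,0]).as_matrix(); print(P.round(2))
plan([464,328,250],P,18)
E
```

```text
time: 22.75
tcp_pos: [459.8, -266.1, 413.5]
ee_rot: [0.758, 0.652, -0.002, 0.001]
wrist_force: [0.3, -0.9, -0.7]
finger_gap: 6.8
finger_force: 60.4
time: 23.0
tcp_pos: [460.4, -266.0, 500.8]
ee_rot: [0.758, 0.652, -0.001, 0.004]
wrist_force: [-0.1, -0.3, -0.6]
finger_gap: 7.0
finger_force: 60.4
t 23.0 tcp [ 460.4 -266.   500.8] grasp [ 460.9 -267.1  345.8] gap 7.0 F [-0.1 -0.3 -0.6] 
axes x [ 0.149  0.989 -0.007] y [ 0.989 -0.149  0.004] z [ 0.003 -0.007 -1.   ]
[[-0.3  -0.58  0.76]
 [-0.21  0.82  0.54]
 [-0.93  0.   -0.36]]
[[0.037, -0.0169, 0.0057, -0.0759, -0.0315, -0.1103], [0.0375, -0.0136, 0.0044, -0.0759, -0.0315, -0.1103], [0.0376, -0.0101, 0.0034, -0.0759, -0.0315, -0.1103], [0.0373, -0.0066, 0.0026, -0.0759, -0.0315, -0.1103], [0.0366, -0.0032, 0.0021, -0.0759, -0.0315, -0.1103]]
[[0.0354, 0.0002, 0.0019, -0.0759, -0.0315, -0.1103], [0.034, 0.0035, 0.002, -0.0759, -0.0315, -0.1103], [0.0321, 0.0065, 0.0024, -0.0759, -0.0315, -0.1103], [0.03, 0.0093, 0.0031, -0.0759, -0.0315, -0.1103], [0.0276, 0.0118, 0.004, -0.0759, -0.0315, -0.1103]]
[[0.025, 0.014, 0.0052, -0.0759, -0.0315, -0.1103], [0.0222, 0.0157, 0.0066, -0.0759, -0.0315, -0.1103], [0.0193, 0.017, 0.0082, -0.0759, -0.0315, -0.1103], [0.0163, 0.0178, 0.01, -0.0759, -0.0315, -0.1103], [0.0133, 0.0182, 0.012, -0.0759, -0.0315, -0.1103]]
[[0.0104, 0.0181, 0.014, -0.0759, -0.0315, -0.1103], [0.0076, 0.0175, 0.0162, -0.0759, -0.0315, -0.1103], [0.0049, 0.0165, 0.0183, -0.0759, -0.0315, -0.1103]]
```

```bash
python3 - <<'E'
from h import *
a=np.degrees(np.arctan2(331,468)); s=plan([464,328,330],frame(a+90),15)
plan([464,328,230],frame(a+90)@Ro.from_rotvec([0,-1.2,0]).as_matrix(),9,s)
E
```

```text
[[0.0392, -0.0058, 0.0009, -0.0004, 0.001, -0.1557], [0.0396, 0.0003, 0.0009, -0.0004, 0.001, -0.1557], [0.039, 0.0065, 0.001, -0.0004, 0.001, -0.1557], [0.0375, 0.0125, 0.001, -0.0004, 0.001, -0.1557], [0.0351, 0.0182, 0.0011, -0.0004, 0.001, -0.1557]]
[[0.0319, 0.0234, 0.0011, -0.0004, 0.001, -0.1557], [0.0279, 0.0281, 0.0011, -0.0004, 0.001, -0.1557], [0.0232, 0.0321, 0.0012, -0.0004, 0.001, -0.1557], [0.0179, 0.0353, 0.0012, -0.0004, 0.001, -0.1557], [0.0122, 0.0377, 0.0012, -0.0004, 0.001, -0.1557]]
[[0.0062, 0.0392, 0.0013, -0.0004, 0.001, -0.1557], [0.0, 0.0397, 0.0013, -0.0004, 0.001, -0.1557], [-0.0062, 0.0392, 0.0013, -0.0004, 0.001, -0.1557], [-0.0122, 0.0378, 0.0013, -0.0004, 0.001, -0.1557], [-0.0179, 0.0355, 0.0013, -0.0004, 0.001, -0.1557]]
[[0.0206, 0.0, 0.0125, 0.0, -0.1333, 0.0], [0.0221, 0.0, 0.0124, 0.0, -0.1333, 0.0], [0.0235, -0.0, 0.0121, 0.0, -0.1333, 0.0], [0.0249, 0.0, 0.0116, 0.0, -0.1333, 0.0], [0.0263, -0.0, 0.0109, 0.0, -0.1333, 0.0]]
[[0.0275, 0.0, 0.0101, 0.0, -0.1333, 0.0], [0.0286, -0.0, 0.0091, 0.0, -0.1333, 0.0], [0.0295, 0.0, 0.008, 0.0, -0.1333, 0.0], [0.0303, -0.0, 0.0067, 0.0, -0.1333, 0.0]]
```

View pics/lift.png

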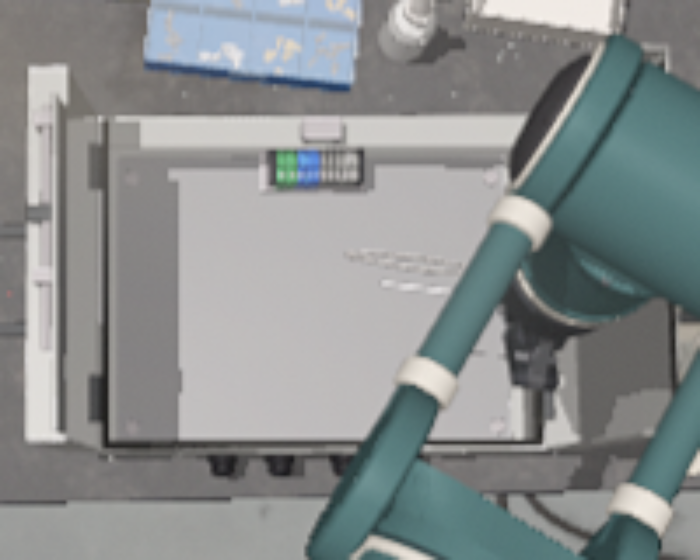

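The lift picture shows the blade held in the gripper at (415,285), with the tweezers still lying at (400,262). I'll carry the driver to the dark cup.

```bash
python3 -m creep '[[[0.039,-0.006,0.001,0,0.001,-0.156],[0.04,0,0.001,0,0.001,-0.156],[0.039,0.007,0.001,0,0.001,-0.156],[0.038,0.013,0.001,0,0.001,-0.156],[0.035,0.018,0.001,0,0.001,-0.156]]]'
python3 -m creep '[[[0.032,0.023,0.001,0,0.001,-0.156],[0.028,0.028,0.001,0,0.001,-0.156],[0.023,0.032,0.001,0,0.001,-0.156],[0.018,0.035,0.001,0,0.001,-0.156],[0.012,0.038,0.001,0,0.001,-0.156]]]'
python3 -m creep '[[[0.006,0.039,0.001,0,0.001,-0.156],[0,0.04,0.001,0,0.001,-0.156],[-0.006,0.039,0.001,0,0.001,-0.156],[-0.012,0.038,0.001,0,0.001,-0.156],[-0.018,0.036,0.001,0,0.001,-0.156]]]'
python3 -m creep '[[[0.021,0,0.012,0,-0.133,0],[0.022,0,0.012,0,-0.133,0],[0.023,0,0.012,0,-0.133,0],[0.025,0,0.012,0,-0.133,0],[0.026,0,0.011,0,-0.133,0]]]'
python3 -m creep '[[[0.028,0,0.01,0,-0.133,0],[0.029,0,0.009,0,-0.133,0],[0.03,0,0.008,0,-0.133,0],[0.03,0,0.007,0,-0.133,0]]]'
python3 - <<'E'
from h import *
o,M,p=st();print(np.round(o['joints'],2))
im=viewer.grab_frame('side');cv2.imwrite('pics/place1.png',cv2.resize(im[230:420,230:430],None,fx=3,fy=3))
find('side',['cup_mouth','driver_blue_mid'])
a=np.degrees(np.arctan2(331,468));plan([464,328,112],frame(a+90)@Ro.from_rotvec([0,-1.2,0]).as_matrix(),5)
E
```

```text
time: 23.68
tcp_pos: [460.6, -66.1, 490.4]
ee_rot: [0.451, 0.893, -0.001, -0.001]
wrist_force: [0.4, 0.3, -0.0]
finger_gap: 6.5
finger_force: 60.4
time: 24.3
tcp_pos: [460.7, 131.5, 485.6]
ee_rot: [0.077, 0.997, 0.001, -0.004]
wrist_force: [0.9, -0.0, -0.6]
finger_gap: 6.7
finger_force: 60.4
time: 24.92
tcp_pos: [461.2, 330.6, 480.8]
ee_rot: [-0.307, 0.952, 0.002, -0.006]
wrist_force: [-0.4, -0.1, -0.1]
finger_gap: 6.6
finger_force: 60.4
time: 25.55
tcp_pos: [381.9, 273.4, 393.5]
ee_rot: [-0.287, 0.901, 0.102, 0.308]
wrist_force: [-0.4, 0.0, 0.3]
finger_gap: 6.6
finger_force: 60.4
time: 26.05
tcp_pos: [320.9, 257.6, 345.8]
ee_rot: [-0.256, 0.823, 0.157, 0.483]
wrist_force: [22.1, -18.7, 13.5]
finger_gap: 7.0
finger_force: 60.4
t 26.05 tcp [320.9 257.6 345.8] grasp [431.6 335.9 270.7] gap 7.0 F [ 22.1 -18.7  13.5] 
axes x [-0.403 -0.27  -0.875] y [-0.573  0.82   0.011] z [ 0.714  0.505 -0.485]
[ 0.62 -0.48  2.56  0.99 -0.   -2.55]
side cup_mouth 0.83 [499. 159.  92.] [306. 293.]
side cup_mouth 0.82 [472. 330.  89.] [308. 340.]
side cup_mouth 0.53 [357. 408.  -3.] [350. 391.]
side driver_blue_mid 0.62 [427. 337. 241.] [325. 300.]
[[0.0304, -0.005, 0.0192, 0.0001, -0.0263, 0.0003], [0.0309, -0.005, 0.0185, 0.0001, -0.0263, 0.0003], [0.0313, -0.005, 0.0178, 0.0001, -0.0263, 0.0003], [0.0318, -0.005, 0.0171, 0.0001, -0.0263, 0.0003], [0.0322, -0.0051, 0.0164, 0.0001, -0.0263, 0.0003]]
```

View pics/place1.png

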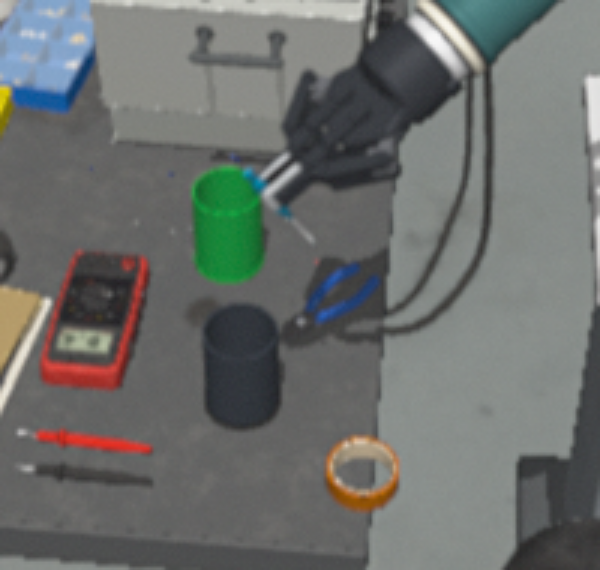

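The arm hit joint limits pitching outward (j3, j5 and j6 are at their bounds), so I'll place with the hand pitched inward instead. First I'll check the space behind the cup.

```bash
python3 - <<'E'
from h import *
print(px('top',[726,514,170]),px('top',[726,514,233]),px('top',[590,418,120]), 'side',px('side',[726,514,170]))
print('box corners', [ray('top',q,100).round(0) for q in((131,105),(218,100),(131,178),(222,125))])
a=np.degrees(np.arctan2(331,468))
# unwind to tool down at current height (raise), from current pose
plan([440,335,400],frame(a+90),9)
E
```

```text
[ 92. 146.] [ 80. 138.] [136. 202.] side [185. 369.]
box corners [array([864., 446., 100.]), array([873., 210., 100.]), array([661., 440., 100.]), array([802., 199., 100.])]
[[-0.031, -0.0007, -0.0052, -0.0, 0.1187, 0.0002], [-0.0301, -0.0007, -0.0066, -0.0, 0.1187, 0.0002], [-0.0291, -0.0007, -0.008, -0.0, 0.1187, 0.0002], [-0.028, -0.0007, -0.0092, -0.0, 0.1187, 0.0002], [-0.0267, -0.0007, -0.0102, -0.0, 0.1187, 0.0002]]
[[-0.0253, -0.0007, -0.0112, -0.0, 0.1187, 0.0002], [-0.0238, -0.0007, -0.0119, -0.0, 0.1187, 0.0002], [-0.0222, -0.0007, -0.0124, -0.0, 0.1187, 0.0002], [-0.0206, -0.0007, -0.0128, -0.0, 0.1187, 0.0002]]
```

```bash
python3 -m creep '[[[-0.031,-0.001,-0.005,0,0.119,0],[-0.03,-0.001,-0.007,0,0.119,0],[-0.029,-0.001,-0.008,0,0.119,0],[-0.028,-0.001,-0.009,0,0.119,0],[-0.027,-0.001,-0.01,0,0.119,0]]]'
python3 -m creep '[[[-0.025,-0.001,-0.011,0,0.119,0],[-0.024,-0.001,-0.012,0,0.119,0],[-0.022,-0.001,-0.012,0,0.119,0],[-0.021,-0.001,-0.013,0,0.119,0]]]'
python3 - <<'E'
from h import *
o,M,p=st();print(np.round(o['joints'],2))
a=np.degrees(np.arctan2(331,468))
s=plan([480,340,330],frame(a),9);s=plan([480,340,330],frame(a-90),10,s)
E
```

```text
time: 26.88
tcp_pos: [355.5, 288.4, 457.9]
ee_rot: [-0.309, 0.898, 0.116, 0.291]
wrist_force: [-0.0, 1.1, -0.7]
finger_gap: 6.7
finger_force: 60.4
time: 27.38
tcp_pos: [407.9, 320.7, 541.2]
ee_rot: [-0.328, 0.941, 0.04, 0.071]
wrist_force: [-0.6, 0.4, -0.8]
finger_gap: 6.9
finger_force: 60.4
t 27.38 tcp [407.9 320.7 541.2] grasp [424.5 339.7 388.2] gap 6.9 F [-0.6  0.4 -0.8] 
axes x [-0.775 -0.611 -0.16 ] y [-0.623  0.782  0.03 ] z [ 0.107  0.122 -0.987]
[ 0.6  -0.14  1.79  0.04  1.34 -1.64]
[[-0.0057, -0.0015, 0.0071, 0.017, 0.011, 0.1801], [-0.0064, -0.0007, 0.0071, 0.017, 0.011, 0.1801], [-0.007, 0.0003, 0.0071, 0.017, 0.011, 0.1801], [-0.0074, 0.0014, 0.0071, 0.017, 0.011, 0.1801], [-0.0075, 0.0025, 0.007, 0.017, 0.011, 0.1801]]
[[-0.0075, 0.0036, 0.0069, 0.017, 0.011, 0.1801], [-0.0073, 0.0047, 0.0068, 0.017, 0.011, 0.1801], [-0.0068, 0.0058, 0.0067, 0.017, 0.011, 0.1801], [-0.0062, 0.0067, 0.0066, 0.017, 0.011, 0.1801]]
[[0.0, 0.0, 0.0, 0.0, 0.0, 0.1571], [0.0, 0.0, 0.0, 0.0, 0.0, 0.1571], [0.0, 0.0, 0.0, 0.0, 0.0, 0.1571], [0.0, 0.0, 0.0, 0.0, 0.0, 0.1571], [0.0, 0.0, 0.0, 0.0, 0.0, 0.1571]]
[[0.0, 0.0, 0.0, 0.0, 0.0, 0.1571], [0.0, 0.0, 0.0, 0.0, 0.0, 0.1571], [0.0, 0.0, 0.0, 0.0, 0.0, 0.1571], [0.0, 0.0, 0.0, 0.0, 0.0, 0.1571], [0.0, 0.0, 0.0, 0.0, 0.0, 0.1571]]
```

Unwound cleanly. Now the half turn about the tool's z axis, then the inward pitch.

```bash
python3 -m creep '[[[-0.006,-0.001,0.007,0.017,0.011,0.18],[-0.006,-0.001,0.007,0.017,0.011,0.18],[-0.007,0,0.007,0.017,0.011,0.18],[-0.007,0.001,0.007,0.017,0.011,0.18],[-0.007,0.002,0.007,0.017,0.011,0.18]]]'
python3 -m creep '[[[-0.007,0.004,0.007,0.017,0.011,0.18],[-0.007,0.005,0.007,0.017,0.011,0.18],[-0.007,0.006,0.007,0.017,0.011,0.18],[-0.006,0.007,0.007,0.017,0.011,0.18]]]'
python3 -m creep '[[[0,0,0,0,0,0.157],[0,0,0,0,0,0.157],[0,0,0,0,0,0.157],[0,0,0,0,0,0.157],[0,0,0,0,0,0.157]]]'
python3 -m creep '[[[0,0,0,0,0,0.157],[0,0,0,0,0,0.157],[0,0,0,0,0,0.157],[0,0,0,0,0,0.157],[0,0,0,0,0,0.157]]]'
python3 - <<'E'
from h import *
o,M,p=st();print(np.round(o['joints'],2))
a=np.degrees(np.arctan2(331,468))
P=frame(a-90)@Ro.from_rotvec([0,-1.2,0]).as_matrix();print(P.round(2))
s=plan([472,334,230],P,10)
E
```

```text
time: 28.0
tcp_pos: [442.7, 334.0, 509.1]
ee_rot: [0.119, 0.992, 0.021, 0.035]
wrist_force: [-1.0, -0.2, -1.7]
finger_gap: 7.0
finger_force: 60.4
time: 28.5
tcp_pos: [478.6, 340.3, 482.6]
ee_rot: [0.461, 0.887, 0.001, 0.0]
wrist_force: [0.2, -0.6, 0.3]
finger_gap: 7.1
finger_force: 60.4
time: 29.12
tcp_pos: [478.3, 340.3, 482.8]
ee_rot: [0.766, 0.643, 0.001, -0.0]
wrist_force: [-0.8, -0.1, 0.0]
finger_gap: 7.0
finger_force: 60.4
time: 29.75
tcp_pos: [478.3, 340.2, 482.8]
ee_rot: [0.953, 0.302, 0.001, -0.001]
wrist_force: [0.0, -0.6, -0.3]
finger_gap: 6.9
finger_force: 60.4
t 29.75 tcp [478.3 340.2 482.8] grasp [478.6 340.5 327.8] gap 6.9 F [ 0.  -0.6 -0.3] 
axes x [0.818 0.575 0.003] y [ 0.575 -0.818 -0.001] z [ 0.002  0.002 -1.   ]
[0.58 0.06 1.7  0.   1.38 1.53]
[[ 0.3   0.58 -0.76]
 [ 0.21 -0.82 -0.54]
 [-0.93  0.   -0.36]]
[[0.0177, 0.0001, 0.0109, -0.0002, -0.1203, -0.0002], [0.0188, 0.0001, 0.0109, -0.0002, -0.1203, -0.0002], [0.02, 0.0001, 0.0108, -0.0002, -0.1203, -0.0002], [0.0212, 0.0001, 0.0106, -0.0002, -0.1203, -0.0002], [0.0223, 0.0001, 0.0102, -0.0002, -0.1203, -0.0002]]
[[0.0234, 0.0001, 0.0097, -0.0002, -0.1203, -0.0002], [0.0244, 0.0001, 0.0091, -0.0002, -0.1203, -0.0002], [0.0253, 0.0001, 0.0083, -0.0002, -0.1203, -0.0002], [0.0261, 0.0001, 0.0075, -0.0002, -0.1203, -0.0002], [0.0268, 0.0001, 0.0065, -0.0002, -0.1203, -0.0002]]
```

```bash
python3 -m creep '[[[0.018,0,0.011,0,-0.12,0],[0.019,0,0.011,0,-0.12,0],[0.02,0,0.011,0,-0.12,0],[0.021,0,0.011,0,-0.12,0],[0.022,0,0.01,0,-0.12,0]]]'
python3 -m creep '[[[0.023,0,0.01,0,-0.12,0],[0.024,0,0.009,0,-0.12,0],[0.025,0,0.008,0,-0.12,0],[0.026,0,0.008,0,-0.12,0],[0.027,0,0.006,0,-0.12,0]]]'
python3 - <<'E'
from h import *
o,M,p=st();print(np.round(o['joints'],2))
find('top',['cup_mouth','driver_blue_mid']);find('side',['cup_mouth','driver_blue_mid'])
im=viewer.grab_frame('side');cv2.imwrite('pics/place2.png',cv2.resize(im[180:420,180:430],None,fx=2.5,fy=2.5))
E
```

```text
time: 30.38
tcp_pos: [546.4, 389.1, 405.8]
ee_rot: [0.91, 0.291, -0.282, 0.089]
wrist_force: [-0.3, -0.3, -0.7]
finger_gap: 6.7
finger_force: 60.4
time: 31.0
tcp_pos: [588.1, 419.6, 284.5]
ee_rot: [0.786, 0.252, -0.538, 0.171]
wrist_force: [0.0, 0.5, -0.3]
finger_gap: 6.8
finger_force: 60.5
t 31.0 tcp [588.1 419.6 284.5] grasp [470.3 336.  228.3] gap 6.8 F [ 0.   0.5 -0.3] 
axes x [ 0.294  0.212 -0.932] y [ 0.58  -0.815 -0.002] z [-0.76  -0.54  -0.363]
[ 0.59  0.83  1.2  -0.03  2.31  1.54]
top cup_mouth 0.92 [468. 332.  90.] [172. 249.]
top cup_mouth 0.67 [506. 158.  89.] [238. 234.]
side cup_mouth 0.96 [472. 332.  91.] [308. 340.]
side cup_mouth 0.71 [500. 161.  91.] [306. 294.]
side driver_blue_mid 0.56 [466. 333. 198.] [309. 310.]
```

View pics/place2.png

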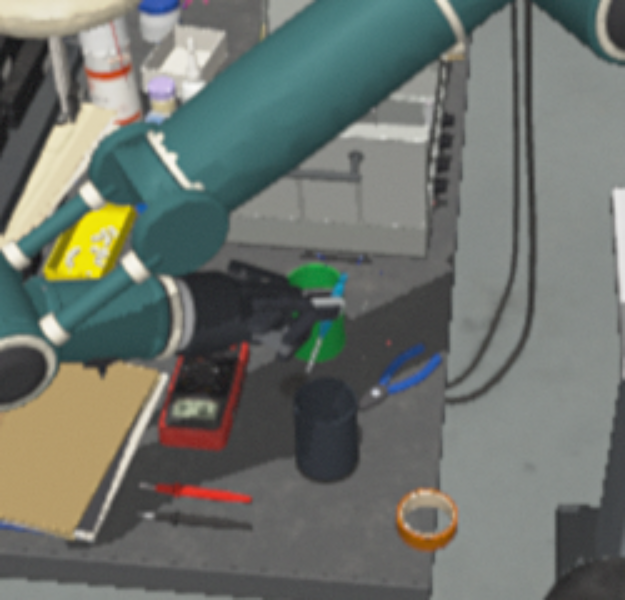

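The picture shows the driver held at (325,320), blade down, above the dark cup at (327,400). Lowering it about 118 mm and releasing.

```bash
python3 -m creep '[[[0.027,0,0.0115,0,0,0],[0.027,0,0.0115,0,0,0],[0.028,0,0.0115,0,0,0],[0.027,0,0.0115,0,0,0],[0,0,0,0,0,0]]]'
python3 -c "from h import *;st();find('side',['cup_mouth','driver_blue_mid'])"
```

```text
time: 31.98
tcp_pos: [581.8, 418.2, 164.4]
ee_rot: [0.785, 0.252, -0.54, 0.17]
wrist_force: [-0.3, -0.7, 0.2]
finger_gap: 6.7
finger_force: 60.5
t 31.98 tcp [581.8 418.2 164.4] grasp [463.6 334.7 108.8] gap 6.7 F [-0.3 -0.7  0.2] 
axes x [ 0.289  0.212 -0.933] y [ 0.579 -0.816 -0.006] z [-0.763 -0.538 -0.359]
side cup_mouth 0.76 [503. 158.  90.] [305. 293.]
side cup_mouth 0.67 [472. 330.  91.] [309. 340.]
side cup_mouth 0.46 [505.  76. 181.] [307. 249.]
side driver_blue_mid 0.45 [462. 332.  81.] [312. 343.]
```

```bash
python3 -m creep '[[[0,0,0,0,0,0],[0,0,0,0,0,0],[0,0,0,0,0,0]]]' 0.65
python3 -m creep '[[[0,0,-0.03,0,0,0],[-0.02,0,-0.04,0,0,0],[-0.05,0,-0.03,0,0,0],[-0.05,0,0,0,0,0],[-0.05,0,0,0,0,0]]]'
python3 - <<'E'
from h import *
st()
for c in('side','top'):find(c,['cup_mouth','driver_blue_mid'])
plan([560,380,330],frame(np.degrees(np.arctan2(331,468))-90),8)
E
```

```text
time: 32.5
tcp_pos: [583.2, 419.1, 169.8]
ee_rot: [0.787, 0.252, -0.537, 0.169]
wrist_force: [-0.3, 0.4, -0.9]
finger_gap: 29.5
finger_force: 0.0
time: 33.12
tcp_pos: [608.8, 435.8, 365.2]
ee_rot: [0.787, 0.252, -0.537, 0.169]
wrist_force: [0.2, 0.0, 0.3]
finger_gap: 30.1
finger_force: 0.0
t 33.12 tcp [608.8 435.8 365.2] grasp [490.9 352.6 308.6] gap 30.1 F [0.2 0.  0.3] 
axes x [ 0.295  0.216 -0.931] y [ 0.579 -0.816 -0.006] z [-0.76  -0.537 -0.365]
side cup_mouth 0.87 [472. 331.  92.] [308. 340.]
side cup_mouth 0.6 [504. 162.  90.] [304. 294.]
side driver_blue_mid 0.5 [462. 330.  55.] [313. 349.]
top cup_mouth 0.97 [502. 156.  89.] [238. 235.]
top cup_mouth 0.7 [467. 330.  92.] [172. 250.]
top driver_blue_mid 0.49 [456. 330.  64.] [175. 255.]
[[-0.0227, 0.0021, -0.0077, -0.0005, 0.1498, 0.0006], [-0.0212, 0.0021, -0.0076, -0.0005, 0.1498, 0.0006], [-0.0199, 0.0021, -0.0072, -0.0005, 0.1498, 0.0006], [-0.0186, 0.0021, -0.0066, -0.0005, 0.1498, 0.0006], [-0.0174, 0.0021, -0.0058, -0.0005, 0.1498, 0.0006]]
[[-0.0163, 0.0021, -0.0049, -0.0005, 0.1498, 0.0006], [-0.0154, 0.0021, -0.0038, -0.0005, 0.1498, 0.0006], [-0.0147, 0.0021, -0.0026, -0.0005, 0.1498, 0.0006]]
```

```bash
python3 -m creep '[[[-0.023,0.002,-0.008,0,0.15,0],[-0.021,0.002,-0.008,0,0.15,0],[-0.02,0.002,-0.007,0,0.15,0],[-0.019,0.002,-0.007,0,0.15,0],[-0.017,0.002,-0.006,0,0.15,0]]]' 0.4
python3 -m creep '[[[-0.016,0.002,-0.005,0,0.15,0],[-0.015,0.002,-0.004,0,0.15,0],[-0.015,0.002,-0.003,0,0.15,0]]]'
python3 - <<'E'
from h import *
st()
im=viewer.grab_frame('top')
find('top',['tweezers_mid'])
for d in finder.regions_of('top','tweezers_mid')[:2]:
    v,u=np.nonzero(d['mask']); W=np.array([ray('top',q,12)[:2] for q in zip(u,v)]); c=W.mean(0); w=np.linalg.svd(W-c,full_matrices=False)[2][0]; s=(W-c)@w
    print(d['score'],len(u),c,w,s.min(),s.max())
cv2.imwrite('pics/top3.png',cv2.resize(im[170:290,270:450],None,fx=4.4,fy=4.4,interpolation=cv2.INTER_CUBIC))
hsv=cv2.cvtColor(im,cv2.COLOR_BGR2HSV)[185:280,300:425]; print('saturated px', [(int(x)+300,int(y)+185) for y,x in zip(*np.nonzero(hsv[...,1]>90))][:60])
plan([530,-278,330],frame(-8.7),13)
E
```

```text
time: 34.05
tcp_pos: [589.9, 409.4, 460.9]
ee_rot: [0.929, 0.297, -0.211, 0.064]
wrist_force: [-0.6, -0.6, -0.5]
finger_gap: 51.1
finger_force: 0.0
time: 34.42
tcp_pos: [560.7, 381.1, 485.6]
ee_rot: [0.953, 0.304, 0.001, -0.004]
wrist_force: [-0.6, 0.2, -0.5]
finger_gap: 51.0
finger_force: 0.0
t 34.42 tcp [560.7 381.1 485.6] grasp [560.8 382.3 330.6] gap 51.0 F [-0.6  0.2 -0.5] 
axes x [0.816 0.579 0.005] y [ 0.579 -0.816 -0.006] z [ 0.     0.007 -1.   ]
top tweezers_mid 0.45 [ 532. -256.   11.] [389. 225.]Traceback (most recent call last):
  File "<stdin>", line 6, in <module>
  File "h.py", line 14, in ray
    c=viewer.camera_params(cam); R=np.array(c['R']);t=np.array(c['t']).ravel()
ValueError: time passes only in moves, steps and waits
```

```bash
python3 - <<'E'
from h import *
im=viewer.grab_frame('top')
cv2.imwrite('pics/top3.png',cv2.resize(im[170:290,270:450],None,fx=4.4,fy=4.4,interpolation=cv2.INTER_CUBIC))
plan([530,-278,330],frame(-8.7),13)
E
```

```text
[[-0.0313, 0.04, -0.0001, -0.0005, -0.0001, -0.0617], [-0.0337, 0.038, -0.0001, -0.0005, -0.0001, -0.0617], [-0.036, 0.0358, -0.0001, -0.0005, -0.0001, -0.0617], [-0.0381, 0.0336, -0.0001, -0.0005, -0.0001, -0.0617], [-0.0401, 0.0311, -0.0, -0.0005, -0.0001, -0.0617]]
[[-0.042, 0.0286, -0.0, -0.0005, -0.0001, -0.0617], [-0.0436, 0.026, -0.0, -0.0005, -0.0001, -0.0617], [-0.0452, 0.0232, 0.0, -0.0005, -0.0001, -0.0617], [-0.0465, 0.0204, 0.0, -0.0005, -0.0001, -0.0617], [-0.0477, 0.0175, 0.0, -0.0005, -0.0001, -0.0617]]
[[-0.0487, 0.0145, 0.0, -0.0005, -0.0001, -0.0617], [-0.0495, 0.0115, 0.0001, -0.0005, -0.0001, -0.0617], [-0.0501, 0.0084, 0.0001, -0.0005, -0.0001, -0.0617]]
```

View pics/top3.png

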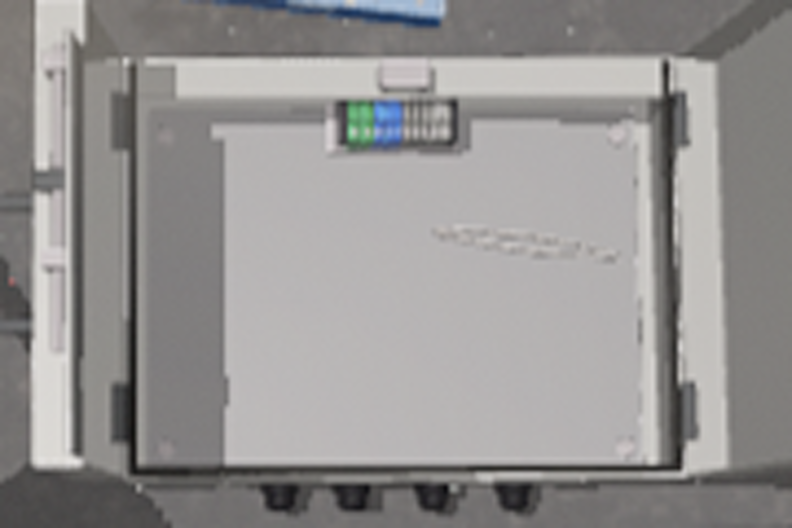

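The view shows only the tweezers left inside, from crop (435,232) to (618,256). Nothing else lies there or under the lip. I'll fetch them now.

```bash
python3 -m creep '[[[-0.031,0.04,0,0,0,-0.062],[-0.034,0.038,0,0,0,-0.062],[-0.036,0.036,0,0,0,-0.062],[-0.038,0.034,0,0,0,-0.062],[-0.04,0.031,0,0,0,-0.062]]]'
python3 -m creep '[[[-0.042,0.029,0,0,0,-0.062],[-0.044,0.026,0,0,0,-0.062],[-0.045,0.023,0,0,0,-0.062],[-0.046,0.02,0,0,0,-0.062],[-0.048,0.018,0,0,0,-0.062]]]'
python3 -m creep '[[[-0.049,0.015,0,0,0,-0.062],[-0.05,0.012,0,0,0,-0.062],[-0.05,0.008,0,0,0,-0.06],[0,0,0,0,0,0]]]'
python3 - <<'E'
from h import *
st();find('top',['tweezers_mid'])
plan([530,-278,100],frame(-8.7),5)
E
```

```text
time: 35.3
tcp_pos: [550.4, 126.2, 484.7]
ee_rot: [0.894, 0.448, -0.001, -0.004]
wrist_force: [0.6, 0.4, -0.5]
finger_gap: 51.2
finger_force: 0.0
time: 35.92
tcp_pos: [539.2, -128.3, 483.2]
ee_rot: [0.814, 0.581, 0.0, -0.004]
wrist_force: [1.2, 0.2, -0.0]
finger_gap: 51.4
finger_force: 0.0
time: 36.42
tcp_pos: [532.5, -283.5, 481.4]
ee_rot: [0.759, 0.651, 0.0, -0.005]
wrist_force: [-1.4, -0.4, -1.1]
finger_gap: 51.2
finger_force: 0.0
t 36.42 tcp [ 532.5 -283.5  481.4] grasp [ 531.6 -282.3  326.4] gap 51.2 F [-1.4 -0.4 -1.1] 
axes x [0.153 0.988 0.007] y [ 0.988 -0.153 -0.006] z [-0.005  0.008 -1.   ]
top tweezers_mid 0.55 [ 534. -255.    9.] [388. 225.]
[[0.0, -0.0003, 0.0454, -0.0011, -0.0016, 0.0001], [0.0001, -0.0004, 0.0454, -0.0011, -0.0016, 0.0001], [0.0002, -0.0004, 0.0454, -0.0011, -0.0016, 0.0001], [0.0003, -0.0005, 0.0454, -0.0011, -0.0016, 0.0001], [0.0003, -0.0005, 0.0454, -0.0011, -0.0016, 0.0001]]
```

```bash
python3 -m creep '[[[0.003,-0.001,0.057,-0.006,-0.008,0],[0,0,0.057,0,0,0],[0,0,0.057,0,0,0],[0,0,0.057,0,0,0],[0,0,0.056,0,0,0]]]'
python3 -m creep '[[[0,0,0,0,0,0],[0,0,0,0,0,0],[0,0,0.011,0,0,0],[0,0,0.005,0,0,0],[0,0,0,0,0,0]]]' 0.7
python3 -c "from h import *;st()"
```

```text
time: 37.15
tcp_pos: [532.7, -275.1, 197.5]
ee_rot: [0.757, 0.653, 0.001, 0.002]
wrist_force: [0.2, -0.5, 0.2]
finger_gap: 51.2
finger_force: 0.0
time: 37.78
tcp_pos: [532.1, -276.8, 183.7]
ee_rot: [0.758, 0.652, 0.001, 0.002]
wrist_force: [-0.1, -0.2, 0.8]
finger_gap: 25.9
finger_force: 0.0
t 37.77 tcp [ 532.1 -276.8  183.7] grasp [ 532.7 -277.3   28.8] gap 25.9 F [-0.1 -0.2  0.8] 
axes x [ 0.149  0.989 -0.002] y [ 0.989 -0.149  0.004] z [ 0.004 -0.003 -1.   ]
```

```bash
python3 -m creep '[[[0,0,0.004,0,0,0],[0,0,0,0,0,0]]]'
python3 -m creep '[[[0,0,0,0,0,0],[0,0,0,0,0,0],[0,0,0,0,0,0],[0,0,0,0,0,0]]]' 1 60
python3 -m creep '[[[0,0,-0.02,0,0,0],[0,0,-0.05,0,0,0],[0,0,-0.055,0,0,0],[0,0,-0.055,0,0,0],[0,0,-0.055,0,0,0]]]'
python3 -m creep '[[[0,0,-0.055,0,0,0],[0,0,-0.03,0,0,0]]]'
python3 - <<'E'
from h import *
st();find('top',['tweezers_mid'])
a=np.degrees(np.arctan2(331,468))
s=plan([480,340,330],frame(a-90),14)
E
```

```text
time: 38.02
tcp_pos: [532.2, -277.0, 179.5]
ee_rot: [0.758, 0.652, 0.001, 0.002]
wrist_force: [-0.2, 0.3, -0.4]
finger_gap: 25.8
finger_force: 0.0
time: 38.52
tcp_pos: [532.0, -276.9, 179.9]
ee_rot: [0.758, 0.652, 0.0, 0.002]
wrist_force: [-2.7, 0.1, 7.3]
finger_gap: 6.9
finger_force: 60.5
time: 39.15
tcp_pos: [531.0, -276.0, 417.4]
ee_rot: [0.758, 0.652, 0.001, 0.003]
wrist_force: [0.3, -0.6, -0.0]
finger_gap: 6.7
finger_force: 58.6
time: 39.4
tcp_pos: [530.9, -275.9, 505.1]
ee_rot: [0.758, 0.652, 0.002, 0.005]
wrist_force: [-0.1, -0.2, -0.2]
finger_gap: 6.7
finger_force: 58.6
t 39.4 tcp [ 530.9 -275.9  505.1] grasp [ 532.5 -276.8  350.1] gap 6.7 F [-0.1 -0.2 -0.2] 
axes x [ 0.149  0.989 -0.004] y [ 0.989 -0.149  0.011] z [ 0.01  -0.006 -1.   ]
[[0.043, -0.0102, 0.0011, 0.0011, -0.0, 0.0575], [0.0424, -0.0127, 0.0011, 0.0011, -0.0, 0.0575], [0.0416, -0.0151, 0.0012, 0.0011, -0.0, 0.0575], [0.0406, -0.0174, 0.0012, 0.0011, -0.0, 0.0575], [0.0395, -0.0197, 0.0012, 0.0011, -0.0, 0.0575]]
[[0.0383, -0.022, 0.0012, 0.0011, -0.0, 0.0575], [0.037, -0.0241, 0.0012, 0.0011, -0.0, 0.0575], [0.0355, -0.0262, 0.0013, 0.0011, -0.0, 0.0575], [0.034, -0.0282, 0.0013, 0.0011, -0.0, 0.0575], [0.0323, -0.0301, 0.0013, 0.0011, -0.0, 0.0575]]
[[0.0305, -0.0319, 0.0014, 0.0011, -0.0, 0.0575], [0.0286, -0.0336, 0.0014, 0.0011, -0.0, 0.0575], [0.0266, -0.0352, 0.0014, 0.0011, -0.0, 0.0575], [0.0245, -0.0367, 0.0015, 0.0011, -0.0, 0.0575]]
```

Gripped (gap 6.7 mm). Carrying to the cup.

```bash
python3 -m creep '[[[0.043,-0.01,0.001,0.001,0,0.0575],[0.042,-0.013,0.001,0.001,0,0.0575],[0.042,-0.015,0.001,0.001,0,0.0575],[0.041,-0.017,0.001,0.001,0,0.0575],[0.04,-0.02,0.001,0.001,0,0.0575]]]'
python3 -m creep '[[[0.038,-0.022,0.001,0.001,0,0.0575],[0.037,-0.024,0.001,0.001,0,0.0575],[0.036,-0.026,0.001,0.001,0,0.0575],[0.034,-0.028,0.001,0.001,0,0.0575],[0.032,-0.03,0.001,0.001,0,0.0575]]]'
python3 -m creep '[[[0.03,-0.032,0.001,0.001,0,0.0575],[0.029,-0.034,0.001,0.001,0,0.0575],[0.027,-0.035,0.001,0.001,0,0.0575],[0.024,-0.037,0.001,0.001,0,0.0575]]]'
python3 - <<'E'
from h import *
st()
a=np.degrees(np.arctan2(331,468))
P=frame(a-90)@Ro.from_rotvec([0,-1.2,0]).as_matrix()
plan([470,335,232],P,10)
E
```

```text
time: 40.12
tcp_pos: [512.3, -53.5, 492.8]
ee_rot: [0.844, 0.536, -0.001, -0.0]
wrist_force: [-1.1, 0.2, -0.3]
finger_gap: 6.9
finger_force: 58.7
time: 40.75
tcp_pos: [494.4, 166.0, 487.9]
ee_rot: [0.912, 0.41, -0.003, -0.002]
wrist_force: [0.1, 0.3, -0.5]
finger_gap: 6.7
finger_force: 58.7
time: 41.25
tcp_pos: [479.2, 342.1, 484.3]
ee_rot: [0.953, 0.302, -0.004, -0.003]
wrist_force: [-0.1, 0.6, 0.3]
finger_gap: 6.9
finger_force: 58.7
t 41.25 tcp [479.2 342.1 484.3] grasp [477.7 342.7 329.3] gap 6.9 F [-0.1  0.6  0.3] 
axes x [ 0.817  0.576 -0.005] y [ 0.576 -0.817 -0.009] z [-0.009  0.004 -1.   ]
[[0.0175, 0.0001, 0.0108, -0.0008, -0.1195, 0.0004], [0.0186, 0.0001, 0.0109, -0.0008, -0.1195, 0.0004], [0.0198, 0.0001, 0.0108, -0.0008, -0.1195, 0.0004], [0.0209, 0.0001, 0.0106, -0.0008, -0.1195, 0.0004], [0.022, 0.0001, 0.0102, -0.0008, -0.1195, 0.0004]]
[[0.0231, 0.0001, 0.0097, -0.0008, -0.1195, 0.0004], [0.0241, 0.0001, 0.0091, -0.0008, -0.1195, 0.0004], [0.025, 0.0001, 0.0084, -0.0008, -0.1195, 0.0004], [0.0258, 0.0001, 0.0076, -0.0008, -0.1195, 0.0004], [0.0266, 0.0001, 0.0066, -0.0008, -0.1195, 0.0004]]
```

```bash
python3 -m creep '[[[0.0175,0,0.011,-0.001,-0.12,0],[0.0185,0,0.011,-0.001,-0.12,0],[0.02,0,0.011,-0.001,-0.12,0],[0.021,0,0.011,-0.001,-0.12,0],[0.022,0,0.01,-0.001,-0.12,0]]]'
python3 -m creep '[[[0.023,0,0.01,-0.001,-0.12,0],[0.024,0,0.009,-0.001,-0.12,0],[0.025,0,0.0085,-0.001,-0.12,0],[0.026,0,0.0075,-0.001,-0.12,0],[0.0265,0,0.0065,-0.001,-0.12,0]]]'
python3 - <<'E'
from h import *
o,M,p=st()
for c in('side','top'):find(c,['cup_mouth','driver_blue_mid','tweezers_mid'])
im=viewer.grab_frame('side');cv2.imwrite('pics/place3.png',cv2.resize(im[250:400,250:400],None,fx=4,fy=4))
E
```

```text
time: 41.88
tcp_pos: [546.5, 388.7, 407.5]
ee_rot: [0.909, 0.29, -0.286, 0.089]
wrist_force: [0.2, -0.1, 0.1]
finger_gap: 6.6
finger_force: 58.7
time: 42.5
tcp_pos: [587.5, 418.3, 286.6]
ee_rot: [0.783, 0.252, -0.541, 0.173]
wrist_force: [0.4, 0.3, -0.9]
finger_gap: 6.8
finger_force: 58.8
t 42.5 tcp [587.5 418.3 286.6] grasp [469.6 333.9 231.7] gap 6.8 F [ 0.4  0.3 -0.9] 
axes x [ 0.288  0.207 -0.935] y [ 0.582 -0.813 -0.001] z [-0.761 -0.544 -0.354]
side cup_mouth 0.73 [502. 158.  91.] [305. 293.]
side cup_mouth 0.62 [472. 331.  87.] [309. 341.]
side driver_blue_mid 0.59 [460. 328.  56.] [314. 348.]
side tweezers_mid 0.6 [468. 329. 209.] [309. 306.]
top cup_mouth 0.72 [468. 331.  92.] [172. 249.]
top cup_mouth 0.67 [506. 158.  89.] [238. 234.]
top cup_mouth 0.5 [ 494. -423.  226.] [473. 226.]
top driver_blue_mid 0.35 [458. 331.  64.] [175. 254.]
top driver_blue_mid 0.15 [503.   1.  74.] [297. 235.]
top tweezers_mid 0.69 [ 494. -343.   71.] [425. 236.]
```

View pics/place3.png

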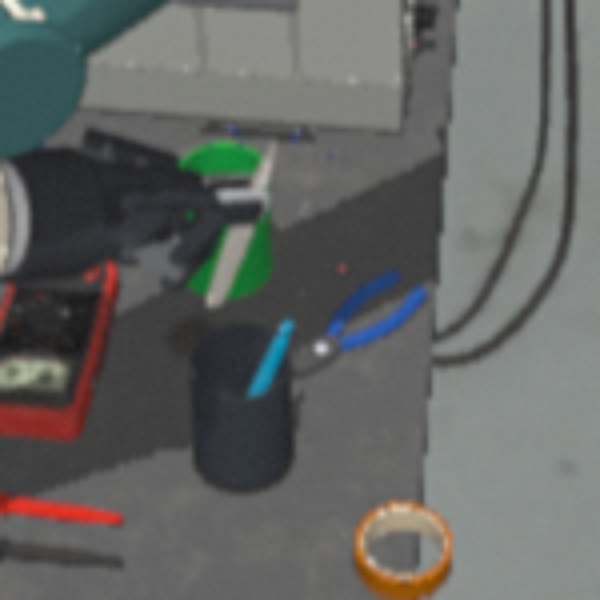

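The picture shows the blue driver standing in the dark cup, its handle leaning at (272,360), and the tweezers held above at (240,235). Lowering them about 107 mm keeps the fingers clear of the driver.

```bash
python3 -m creep '[[[0.025,0,0.0095,0,0,0],[0.025,0,0.0095,0,0,0],[0.025,0,0.0095,0,0,0],[0.025,0,0.0095,0,0,0],[0,0,0,0,0,0]]]'
python3 -c "from h import *;st();find('side',['cup_mouth','driver_blue_mid','tweezers_mid'])"
```

```text
time: 43.58
tcp_pos: [586.8, 417.8, 176.8]
ee_rot: [0.783, 0.252, -0.542, 0.174]
wrist_force: [-0.2, -0.1, -0.5]
finger_gap: 7.3
finger_force: 58.7
t 43.58 tcp [586.8 417.8 176.8] grasp [468.8 333.4 122.1] gap 7.3 F [-0.2 -0.1 -0.5] 
axes x [ 0.286  0.206 -0.936] y [ 0.582 -0.813 -0.001] z [-0.761 -0.544 -0.352]
side cup_mouth 0.94 [468. 331.  87.] [310. 341.]
side cup_mouth 0.63 [504. 158.  91.] [305. 293.]
side driver_blue_mid 0.62 [462. 327.  60.] [313. 347.]
side tweezers_mid 0.45 [467. 329.  99.] [310. 337.]
```

```bash
python3 -m creep '[[[0,0,0,0,0,0],[0,0,0,0,0,0],[0,0,0,0,0,0]]]' 0.68
python3 -m creep '[[[0,0,-0.03,0,0,0],[-0.02,0,-0.04,0,0,0],[-0.05,0,-0.03,0,0,0],[-0.05,0,0,0,0,0],[-0.05,0,0,0,0,0]]]'
python3 - <<'E'
from h import *
st()
for c in('side','top'):find(c,['cup_mouth','driver_blue_mid','tweezers_mid','passive_handle'])
im=viewer.grab_frame('side');cv2.imwrite('pics/cup4.png',cv2.resize(im[300:400,250:370],None,fx=4,fy=4))
R=frame(-90,-.5);print(R[:,2])
plan([502,153,330],R,14)
E
```

```text
time: 44.15
tcp_pos: [588.0, 418.6, 182.2]
ee_rot: [0.785, 0.252, -0.539, 0.173]
wrist_force: [-0.3, -0.1, -0.2]
finger_gap: 27.1
finger_force: 0.0
time: 44.78
tcp_pos: [614.0, 437.1, 377.5]
ee_rot: [0.785, 0.252, -0.539, 0.173]
wrist_force: [0.6, -0.0, 0.5]
finger_gap: 27.5
finger_force: 0.0
t 44.77 tcp [614.  437.1 377.5] grasp [496.4 352.9 321.8] gap 27.5 F [ 0.6 -0.   0.5] 
axes x [ 0.292  0.21  -0.933] y [ 0.582 -0.813 -0.001] z [-0.759 -0.543 -0.359]
side cup_mouth 0.96 [470. 328.  93.] [309. 338.]
side cup_mouth 0.96 [500. 157.  89.] [306. 293.]
side driver_blue_mid 0.39 [461. 330.  59.] [313. 348.]
side tweezers_mid 0.48 [468. 322.  63.] [311. 345.]
side passive_handle 0.85 [501.  78. 180.] [308. 250.]
side passive_handle 0.22 [470. 332.  90.] [309. 341.]
top cup_mouth 0.78 [506. 157.  90.] [238. 234.]
top cup_mouth 0.57 [468. 333.  91.] [171. 249.]
top driver_blue_mid 0.62 [458. 333.  61.] [175. 254.]
top tweezers_mid 0.52 [ 496. -422.  228.] [472. 225.]
top tweezers_mid 0.42 [460. 323.  58.] [178. 253.]
top passive_handle 0.66 [500.  71. 177.] [267. 231.]
[ 2.93563476e-17 -4.79425539e-01 -8.77582562e-01]
[[-0.0145, 0.0109, 0.0076, -0.004, 0.0706, 0.0578], [-0.0143, 0.0111, 0.0074, -0.004, 0.0706, 0.0578], [-0.0141, 0.0112, 0.0072, -0.004, 0.0706, 0.0578], [-0.0139, 0.0114, 0.007, -0.004, 0.0706, 0.0578], [-0.0136, 0.0115, 0.0069, -0.004, 0.0706, 0.0578]]
[[-0.0133, 0.0117, 0.0067, -0.004, 0.0706, 0.0578], [-0.0131, 0.0118, 0.0066, -0.004, 0.0706, 0.0578], [-0.0128, 0.0119, 0.0065, -0.004, 0.0706, 0.0578], [-0.0124, 0.0119, 0.0065, -0.004, 0.0706, 0.0578], [-0.0121, 0.012, 0.0064, -0.004, 0.0706, 0.0578]]
[[-0.0118, 0.012, 0.0064, -0.004, 0.0706, 0.0578], [-0.0115, 0.012, 0.0064, -0.004, 0.0706, 0.0578], [-0.0112, 0.012, 0.0064, -0.004, 0.0706, 0.0578], [-0.0108, 0.012, 0.0065, -0.004, 0.0706, 0.0578]]
```

View pics/cup4.png

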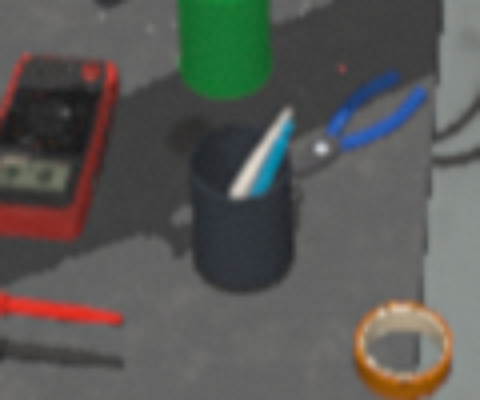

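The picture shows both tools standing in the dark cup, handle ends at (285,125), with the cup upright. Next I'll shut the passive leaf.

```bash
python3 -m creep '[[[-0.0145,0.011,0.0075,-0.004,0.0706,0.058],[-0.0145,0.011,0.0075,-0.004,0.0706,0.058],[-0.014,0.011,0.007,-0.004,0.0706,0.058],[-0.014,0.0115,0.007,-0.004,0.0706,0.058],[-0.0135,0.0115,0.007,-0.004,0.0706,0.058]]]' 0.72 40
python3 -m creep '[[[-0.0135,0.0115,0.0065,-0.004,0.0706,0.058],[-0.013,0.012,0.0065,-0.004,0.0706,0.058],[-0.013,0.012,0.0065,-0.004,0.0706,0.058],[-0.0125,0.012,0.0065,-0.004,0.0706,0.058],[-0.012,0.012,0.0065,-0.004,0.0706,0.058]]]'
python3 -m creep '[[[-0.012,0.012,0.0065,-0.004,0.0706,0.058],[-0.0115,0.012,0.0065,-0.004,0.0706,0.058],[-0.011,0.012,0.0065,-0.004,0.0706,0.058],[-0.011,0.012,0.0065,-0.004,0.0706,0.058],[0,0,0,0,0,0]]]'
python3 - <<'E'
from h import *
o,M,p=st();print(np.round(o['joints'],2))
find('side',['passive_handle']);find('top',['passive_handle'])
plan([501,78,184],frame(-90,-.5),4)
E
```

```text
time: 45.95
tcp_pos: [587.3, 358.1, 425.1]
ee_rot: [0.894, 0.168, -0.36, 0.21]
wrist_force: [-0.3, 0.2, -0.2]
finger_gap: 24.2
finger_force: 0.0
time: 46.58
tcp_pos: [543.0, 283.2, 458.2]
ee_rot: [0.955, 0.075, -0.162, 0.235]
wrist_force: [-0.3, 0.0, 0.1]
finger_gap: 24.3
finger_force: 0.0
time: 47.2
tcp_pos: [500.4, 226.7, 467.9]
ee_rot: [0.969, -0.001, 0.001, 0.247]
wrist_force: [0.0, 1.4, -0.5]
finger_gap: 24.2
finger_force: 0.0
t 47.2 tcp [500.4 226.7 467.9] grasp [500.7 152.4 331.9] gap 24.2 F [ 0.   1.4 -0.5] 
axes x [ 1.    -0.002  0.003] y [-0.003 -0.878  0.479] z [ 0.002 -0.479 -0.878]
[ 0.51  0.08  1.74 -0.43  1.58  2.14]
side passive_handle 0.81 [504.  76. 178.] [307. 250.]
side passive_handle 0.23 [500.  -1.  69.] [313. 263.]
top passive_handle 0.56 [501.  74. 177.] [266. 230.]
[[-0.0002, -0.0011, 0.0414, -0.0002, -0.0003, -0.0006], [-0.0002, -0.0011, 0.0414, -0.0002, -0.0003, -0.0006], [-0.0002, -0.0011, 0.0414, -0.0002, -0.0003, -0.0006], [-0.0002, -0.0011, 0.0414, -0.0002, -0.0003, -0.0006]]
```

```bash
python3 -m creep '[[[0,-0.001,0.041,0,0,0],[0,-0.001,0.041,0,0,0],[0,-0.001,0.041,0,0,0],[0,-0.001,0.04,0,0,0],[0,0,0,0,0,0]]]'
python3 -m creep '[[[0,0,0,0,0,0],[0,0,0,0,0,0],[0,0,0,0,0,0]]]' 1 40
python3 - <<'E'
from h import *
st()
arc(1,-1,115,1.68,0,15,-.5,0)
E
```

```text
time: 48.02
tcp_pos: [500.6, 151.6, 319.3]
ee_rot: [0.969, -0.001, -0.002, 0.248]
wrist_force: [-0.4, -0.5, 0.1]
finger_gap: 24.0
finger_force: 0.0
time: 48.4
tcp_pos: [502.0, 153.1, 323.4]
ee_rot: [0.969, -0.001, 0.002, 0.247]
wrist_force: [0.4, -1.4, -6.1]
finger_gap: 8.9
finger_force: 39.2
t 48.4 tcp [502.  153.1 323.4] grasp [502.5  79.  187.2] gap 8.9 F [ 0.4 -1.4 -6.1] 
axes x [ 1.    -0.001  0.005] y [-0.003 -0.878  0.478] z [ 0.004 -0.478 -0.878]
[[-0.0, 0.0198, -0.0007, 0.0333, 0.0, -0.0], [-0.0, 0.0198, 0.0004, 0.0333, -0.0, -0.0], [-0.0, 0.0198, 0.0016, 0.0333, 0.0, 0.0], [-0.0, 0.0196, 0.0027, 0.0333, -0.0, -0.0], [-0.0, 0.0193, 0.0039, 0.0333, -0.0, 0.0]]
[[-0.0, 0.019, 0.005, 0.0333, -0.0, 0.0], [-0.0, 0.0186, 0.006, 0.0333, 0.0, 0.0], [-0.0, 0.0181, 0.0071, 0.0333, 0.0, 0.0], [-0.0, 0.0175, 0.0081, 0.0333, -0.0, 0.0], [-0.0, 0.0168, 0.009, 0.0333, -0.0, -0.0]]
[[-0.0, 0.0161, 0.0099, 0.0333, -0.0, 0.0], [-0.0, 0.0153, 0.0107, 0.0333, 0.0, 0.0], [-0.0, 0.0144, 0.0115, 0.0333, -0.0, -0.0], [-0.0, 0.0135, 0.0122, 0.0333, 0.0, -0.0], [-0.0, 0.0125, 0.0128, 0.0333, -0.0, 0.0]]
```

```bash
python3 -m creep '[[[0,0.0198,-0.0007,0.0333,0,0],[0,0.0198,0.0004,0.0333,0,0],[0,0.0198,0.0016,0.0333,0,0],[0,0.0196,0.0027,0.0333,0,0],[0,0.0193,0.0039,0.0333,0,0]]]'
python3 -m creep '[[[0,0.019,0.005,0.0333,0,0],[0,0.0186,0.006,0.0333,0,0],[0,0.0181,0.0071,0.0333,0,0],[0,0.0175,0.0081,0.0333,0,0],[0,0.0168,0.009,0.0333,0,0]]]'
python3 -m creep '[[[0,0.0161,0.0099,0.0333,0,0],[0,0.0153,0.0107,0.0333,0,0],[0,0.0144,0.0115,0.0333,0,0],[0,0.0135,0.0122,0.0333,0,0],[0,0.0125,0.0128,0.0333,0,0]]]'
python3 -c "from h import *;st()"
```

```text
time: 49.02
tcp_pos: [501.1, 61.6, 358.4]
ee_rot: [0.987, -0.001, 0.002, 0.163]
wrist_force: [-3.6, 5.3, -2.7]
finger_gap: 9.1
finger_force: 39.7
time: 49.65
tcp_pos: [500.7, -35.0, 348.7]
ee_rot: [0.997, -0.001, 0.001, 0.082]
wrist_force: [-6.4, 2.9, 4.4]
finger_gap: 9.1
finger_force: 41.0
time: 50.28
tcp_pos: [500.3, -112.8, 298.8]
ee_rot: [1.0, -0.0, 0.0, 0.001]
wrist_force: [-9.9, -3.7, 4.9]
finger_gap: 9.0
finger_force: 43.3
t 50.27 tcp [ 500.3 -112.8  298.8] grasp [ 500.3 -113.   143.8] gap 9.0 F [-9.9 -3.7  4.9] 
axes x [ 1.    -0.001  0.   ] y [-0.001 -1.     0.001] z [ 0.    -0.001 -1.   ]
```

```bash
python3 -m creep '[[[0,0,0.003,0,0,0],[0,0,0.003,0,0,0],[0,0,0,0,0,0]]]'
python3 -m creep '[[[0,0,-0.004,0,0,0],[0,0,0,0,0,0],[0,0,0,0,0,0]]]' 0.55
python3 -m creep '[[[0,0,-0.05,0,0,0],[0,0,-0.055,0,0,0]]]'
python3 - <<'E'
from h import *
st()
for c in('side','top'):find(c,['passive_handle','bolt_knob'])
plan([533,-173,180],frame(0),10)
E
```

```text
time: 50.65
tcp_pos: [500.5, -113.5, 295.9]
ee_rot: [1.0, -0.0, -0.0, 0.003]
wrist_force: [-17.3, -7.5, 22.7]
finger_gap: 9.5
finger_force: 45.3
time: 51.02
tcp_pos: [501.7, -111.6, 295.6]
ee_rot: [1.0, -0.001, 0.002, 0.0]
wrist_force: [-0.2, -0.0, 0.4]
finger_gap: 38.5
finger_force: 0.0
time: 51.28
tcp_pos: [500.6, -111.4, 399.7]
ee_rot: [1.0, -0.001, -0.0, -0.001]
wrist_force: [1.2, 0.2, -0.3]
finger_gap: 38.5
finger_force: 0.0
t 51.27 tcp [ 500.6 -111.4  399.7] grasp [ 500.5 -111.2  244.7] gap 38.5 F [ 1.2  0.2 -0.3] 
axes x [ 1.    -0.001 -0.   ] y [-0.001 -1.    -0.001] z [-0.     0.001 -1.   ]
side passive_handle 0.97 [ 500. -113.  134.] [317. 224.]
side bolt_knob 0.39 [ 530. -172.   89.] [310. 224.]
top passive_handle 0.88 [ 499. -114.  134.] [341. 232.]
top passive_handle 0.55 [588. 430.   2.] [147. 211.]
top passive_handle 0.33 [454. 335.  61.] [174. 256.]
[[0.0033, 0.0062, 0.0064, 0.0001, -0.0002, -0.1572], [0.0022, 0.0066, 0.0064, 0.0001, -0.0002, -0.1572], [0.0012, 0.0069, 0.0064, 0.0001, -0.0002, -0.1572], [0.0001, 0.007, 0.0064, 0.0001, -0.0002, -0.1572], [-0.001, 0.0069, 0.0064, 0.0001, -0.0002, -0.1572]]
[[-0.002, 0.0066, 0.0064, 0.0001, -0.0002, -0.1572], [-0.0031, 0.0062, 0.0064, 0.0001, -0.0002, -0.1572], [-0.004, 0.0057, 0.0064, 0.0001, -0.0002, -0.1572], [-0.0048, 0.005, 0.0064, 0.0001, -0.0002, -0.1572], [-0.0055, 0.0042, 0.0064, 0.0001, -0.0002, -0.1572]]
```

```bash
python3 -m creep '[[[0.003,0.006,0.006,0,0,-0.157],[0.002,0.007,0.006,0,0,-0.157],[0.001,0.007,0.006,0,0,-0.157],[0,0.007,0.006,0,0,-0.157],[-0.001,0.007,0.006,0,0,-0.157]]]' 0.72 25
python3 -m creep '[[[-0.002,0.007,0.006,0,0,-0.157],[-0.003,0.006,0.006,0,0,-0.157],[-0.004,0.006,0.006,0,0,-0.157],[-0.005,0.005,0.006,0,0,-0.157],[-0.006,0.004,0.006,0,0,-0.157]]]'
python3 - <<'E'
from h import *
st();find('top',['bolt_knob']);plan([533,-173,104],frame(0),3)
E
```

```text
time: 52.2
tcp_pos: [516.0, -143.2, 367.4]
ee_rot: [0.923, 0.384, -0.0, -0.001]
wrist_force: [0.8, 0.2, 0.6]
finger_gap: 24.2
finger_force: 0.0
time: 52.82
tcp_pos: [532.3, -174.6, 337.4]
ee_rot: [0.706, 0.708, 0.0, -0.001]
wrist_force: [0.5, -0.4, 1.0]
finger_gap: 24.1
finger_force: 0.0
t 52.83 tcp [ 532.3 -174.6  337.4] grasp [ 532.2 -174.3  182.4] gap 24.1 F [ 0.5 -0.4  1. ] 
axes x [-0.003  1.     0.002] y [ 1.     0.003 -0.001] z [-0.001  0.002 -1.   ]
top bolt_knob 0.42 [598. 392.  -5.] [161. 208.]
top bolt_knob 0.36 [ 535. -175.   85.] [363. 221.]
[[0.0005, 0.0003, 0.026, -0.0006, -0.0007, -0.0009], [0.0006, 0.0003, 0.026, -0.0006, -0.0007, -0.0009], [0.0006, 0.0003, 0.026, -0.0006, -0.0007, -0.0009]]
```

```bash
python3 -m creep '[[[0.001,0,0.026,0,0,0],[0.001,0,0.026,0,0,0],[0,0,0.025,0,0,0],[0,0,0,0,0,0]]]'
python3 -m creep '[[[0,0,0,0,0,0],[0,0,0,0,0,0],[0,0,0,0,0,0]]]' 1 25
python3 -m creep '[[[0,0.009,0,0,0,0],[0,0.009,0,0,0,0],[0,0.007,0,0,0,0],[0,0,0,0,0,0]]]'
python3 -c "from h import *;st()"
```

```text
time: 53.42
tcp_pos: [532.1, -172.1, 260.6]
ee_rot: [0.709, 0.705, 0.0, -0.001]
wrist_force: [0.3, -0.5, -1.0]
finger_gap: 23.5
finger_force: 0.0
time: 53.8
tcp_pos: [534.0, -172.3, 263.8]
ee_rot: [0.708, 0.706, 0.002, 0.002]
wrist_force: [4.1, 3.5, -5.3]
finger_gap: 10.6
finger_force: 24.9
time: 54.3
tcp_pos: [559.3, -172.7, 263.6]
ee_rot: [0.708, 0.706, 0.002, 0.002]
wrist_force: [1.9, 4.0, -0.7]
finger_gap: 10.4
finger_force: 25.3
t 54.3 tcp [ 559.3 -172.7  263.6] grasp [ 560.1 -172.7  108.6] gap 10.4 F [ 1.9  4.  -0.7] 
axes x [0.003 1.    0.   ] y [ 1.    -0.003  0.005] z [ 0.005  0.    -1.   ]
```

```bash
python3 -m creep '[[[0,0.002,0,0,0,0],[0,0.002,0,0,0,0],[0,0,0,0,0,0]]]'
python3 -c "from h import *;st()"
```

```text
time: 54.68
tcp_pos: [561.3, -172.8, 262.7]
ee_rot: [0.708, 0.706, 0.0, -0.0]
wrist_force: [-4.3, 1.9, -0.2]
finger_gap: 10.6
finger_force: 25.5
t 54.67 tcp [ 561.3 -172.8  262.7] grasp [ 561.3 -172.7  107.7] gap 10.6 F [-4.3  1.9 -0.2] 
axes x [0.002 1.    0.001] y [ 1.    -0.002 -0.   ] z [-0.     0.001 -1.   ]
```

```bash
python3 -m creep '[[[0,0.003,0,0,0,0],[0,0.002,0,0,0,0],[0,0,0,0,0,0]]]'
python3 -c "from h import *;st()"
python3 -m creep '[[[0,-0.005,0,0,0,0],[0,0,0,0,0,0],[0,0,0,0,0,0]]]' 0.72
python3 -m creep '[[[0,0,-0.05,0,0,0],[0,0,-0.055,0,0,0],[0,0,-0.055,0,0,0],[0,0,-0.055,0,0,0]]]'
python3 - <<'E'
from h import *
st()
for c in('side','top'):find(c,['bolt_knob','passive_handle','active_handle'])
s=plan([498,-473,348],frame(-90,.45),13)
E
```

```text
time: 55.05
tcp_pos: [563.4, -172.9, 262.3]
ee_rot: [0.708, 0.706, -0.003, -0.004]
wrist_force: [-16.8, 1.7, 8.7]
finger_gap: 10.6
finger_force: 26.4
t 55.05 tcp [ 563.4 -172.9  262.3] grasp [ 561.9 -172.7  107.3] gap 10.6 F [-16.8   1.7   8.7] 
axes x [0.002 1.    0.002] y [ 1.    -0.002 -0.01 ] z [-0.01   0.002 -1.   ]
time: 55.42
tcp_pos: [562.9, -173.3, 264.0]
ee_rot: [0.708, 0.706, 0.002, 0.002]
wrist_force: [0.6, -0.2, 0.7]
finger_gap: 24.1
finger_force: 0.0
time: 55.92
tcp_pos: [561.7, -172.9, 480.6]
ee_rot: [0.708, 0.706, 0.002, 0.002]
wrist_force: [0.7, -0.0, -0.4]
finger_gap: 23.9
finger_force: 0.0
t 55.92 tcp [ 561.7 -172.9  480.6] grasp [ 562.5 -173.   325.6] gap 23.9 F [ 0.7 -0.  -0.4] 
axes x [ 0.002  1.    -0.001] y [ 1.    -0.002  0.005] z [ 0.005 -0.001 -1.   ]
side bolt_knob 0.63 [ 557. -171.   88.] [301. 224.]
side passive_handle 0.71 [ 500. -116.  135.] [317. 223.]
side active_handle 0.68 [ 495. -420.  230.] [327. 150.]
side active_handle 0.27 [461. 330.  58.] [313. 349.]
top bolt_knob 0.46 [ 561. -172.   87.] [361. 211.]
top passive_handle 0.62 [ 499. -115.  136.] [341. 232.]
top active_handle 0.84 [ 492. -422.  228.] [472. 226.]
[[-0.0275, -0.0009, -0.002, 0.0271, 0.027, 0.1184], [-0.0279, 0.0018, -0.0025, 0.0271, 0.027, 0.1184], [-0.0279, 0.0045, -0.0031, 0.0271, 0.027, 0.1184], [-0.0276, 0.0072, -0.0038, 0.0271, 0.027, 0.1184], [-0.0269, 0.0098, -0.0046, 0.0271, 0.027, 0.1184]]
[[-0.0259, 0.0123, -0.0053, 0.0271, 0.027, 0.1184], [-0.0247, 0.0146, -0.0062, 0.0271, 0.027, 0.1184], [-0.0231, 0.0167, -0.007, 0.0271, 0.027, 0.1184], [-0.0213, 0.0186, -0.0079, 0.0271, 0.027, 0.1184], [-0.0192, 0.0202, -0.0087, 0.0271, 0.027, 0.1184]]
[[-0.0169, 0.0216, -0.0095, 0.0271, 0.027, 0.1184], [-0.0145, 0.0227, -0.0103, 0.0271, 0.027, 0.1184], [-0.0119, 0.0234, -0.0111, 0.0271, 0.027, 0.1184]]
```

```bash
python3 -m creep '[[[-0.0275,-0.001,-0.002,0.027,0.027,0.1185],[-0.028,0.002,-0.0025,0.027,0.027,0.1185],[-0.028,0.0045,-0.003,0.027,0.027,0.1185],[-0.0275,0.007,-0.004,0.027,0.027,0.1185],[-0.027,0.01,-0.0045,0.027,0.027,0.1185]]]' 0.72 40
python3 -m creep '[[[-0.026,0.0125,-0.0055,0.027,0.027,0.1185],[-0.025,0.0145,-0.006,0.027,0.027,0.1185],[-0.023,0.0165,-0.007,0.027,0.027,0.1185],[-0.021,0.0185,-0.008,0.027,0.027,0.1185],[-0.019,0.02,-0.0085,0.027,0.027,0.1185]]]'
python3 -m creep '[[[-0.017,0.0215,-0.0095,0.027,0.027,0.1185],[-0.0145,0.0225,-0.0105,0.027,0.027,0.1185],[-0.012,0.0235,-0.011,0.027,0.027,0.1185],[0,0,0,0,0,0]]]'
python3 - <<'E'
from h import *
st();plan([497,-417.5,230],frame(-90,.45),4)
E
```

```text
time: 56.95
tcp_pos: [550.6, -315.1, 483.9]
ee_rot: [0.881, 0.464, 0.001, -0.095]
wrist_force: [-0.5, -0.1, 1.1]
finger_gap: 24.0
finger_force: 0.0
time: 57.58
tcp_pos: [522.6, -458.4, 486.9]
ee_rot: [0.967, 0.179, 0.001, -0.18]
wrist_force: [-0.5, 0.1, -1.0]
finger_gap: 23.5
finger_force: 0.0
time: 58.08
tcp_pos: [496.7, -542.3, 487.0]
ee_rot: [0.975, -0.002, 0.001, -0.223]
wrist_force: [-0.3, -0.1, 0.0]
finger_gap: 23.6
finger_force: 0.0
t 58.08 tcp [ 496.7 -542.3  487. ] grasp [ 497.1 -474.8  347.5] gap 23.6 F [-0.3 -0.1  0. ] 
axes x [ 1.    -0.004  0.001] y [-0.003 -0.9   -0.436] z [ 0.003  0.436 -0.9  ]
[[-0.0, -0.0001, 0.0327, -0.0002, -0.0007, -0.0007], [0.0, -0.0001, 0.0327, -0.0002, -0.0007, -0.0007], [0.0, -0.0001, 0.0327, -0.0002, -0.0007, -0.0007], [0.0001, -0.0001, 0.0327, -0.0002, -0.0007, -0.0007]]
```

```bash
python3 -m creep '[[[0,0,0.033,0,0,0],[0,0,0.033,0,0,0],[0,0,0.033,0,0,0],[0,0,0.031,0,0,0],[0,0,0,0,0,0]]]'
python3 -m creep '[[[0,0,0,0,0,0],[0,0,0,0,0,0],[0,0,0,0,0,0]]]' 1 40
python3 - <<'E'
from h import *
st()
arc(-339,1,167,1.68,0,18,.45,0)
E
```

```text
time: 58.7
tcp_pos: [498.2, -481.3, 369.1]
ee_rot: [0.974, 0.001, -0.001, -0.225]
wrist_force: [-0.5, -0.5, 0.8]
finger_gap: 23.7
finger_force: 0.0
time: 59.08
tcp_pos: [498.4, -483.9, 372.7]
ee_rot: [0.975, -0.0, 0.002, -0.222]
wrist_force: [0.2, 2.1, -7.0]
finger_gap: 9.5
finger_force: 38.8
t 59.08 tcp [ 498.4 -483.9  372.7] grasp [ 499.  -416.7  233.1] gap 9.5 F [ 0.2  2.1 -7. ] 
axes x [ 1.    -0.001  0.004] y [ 0.001 -0.901 -0.433] z [ 0.004  0.433 -0.901]
[[0.0, -0.0205, 0.0005, -0.025, -0.0, -0.0], [0.0, -0.0205, 0.0016, -0.025, -0.0, 0.0], [0.0, -0.0203, 0.0028, -0.025, 0.0, -0.0], [0.0, -0.0201, 0.0039, -0.025, -0.0, 0.0], [0.0, -0.0198, 0.005, -0.025, 0.0, 0.0]]
[[0.0, -0.0194, 0.006, -0.025, 0.0, 0.0], [0.0, -0.019, 0.0071, -0.025, -0.0, -0.0], [0.0, -0.0184, 0.0081, -0.025, 0.0, -0.0], [0.0, -0.0179, 0.0091, -0.025, -0.0, 0.0], [0.0, -0.0172, 0.01, -0.025, -0.0, 0.0]]
[[0.0, -0.0165, 0.0109, -0.025, -0.0, -0.0], [0.0, -0.0157, 0.0117, -0.025, 0.0, -0.0], [0.0, -0.0149, 0.0125, -0.025, 0.0, 0.0], [0.0, -0.014, 0.0132, -0.025, 0.0, 0.0], [0.0, -0.0131, 0.0139, -0.025, -0.0, -0.0]]
[[0.0, -0.0121, 0.0145, -0.025, -0.0, 0.0], [0.0, -0.0111, 0.015, -0.025, 0.0, -0.0], [0.0, -0.0101, 0.0155, -0.025, 0.0, -0.0]]
```

```bash
python3 -m creep '[[[0,-0.0205,0.0005,-0.025,0,0],[0,-0.0205,0.0016,-0.025,0,0],[0,-0.0203,0.0028,-0.025,0,0],[0,-0.0201,0.0039,-0.025,0,0],[0,-0.0198,0.005,-0.025,0,0]]]'
python3 -m creep '[[[0,-0.0194,0.006,-0.025,0,0],[0,-0.019,0.0071,-0.025,0,0],[0,-0.0184,0.0081,-0.025,0,0],[0,-0.0179,0.0091,-0.025,0,0],[0,-0.0172,0.01,-0.025,0,0]]]'
python3 -m creep '[[[0,-0.0165,0.0109,-0.025,0,0],[0,-0.0157,0.0117,-0.025,0,0],[0,-0.0149,0.0125,-0.025,0,0],[0,-0.014,0.0132,-0.025,0,0],[0,-0.0131,0.0139,-0.025,0,0]]]'
python3 -m creep '[[[0,-0.0121,0.0145,-0.025,0,0],[0,-0.0111,0.015,-0.025,0,0],[0,-0.0101,0.0155,-0.025,0,0],[0,0,0,0,0,0]]]'
python3 -c "from h import *;st()"
```

```text
time: 59.7
tcp_pos: [499.1, -384.6, 399.5]
ee_rot: [0.987, -0.0, 0.004, -0.159]
wrist_force: [7.6, -3.6, -17.6]
finger_gap: 9.2
finger_force: 38.7
time: 60.32
tcp_pos: [499.7, -287.3, 386.4]
ee_rot: [0.996, -0.0, 0.006, -0.094]
wrist_force: [10.0, -11.5, -17.5]
finger_gap: 9.2
finger_force: 38.7
time: 60.95
tcp_pos: [500.4, -206.1, 338.4]
ee_rot: [0.999, -0.0, 0.007, -0.031]
wrist_force: [6.5, -14.4, -8.8]
finger_gap: 9.2
finger_force: 38.8
time: 61.45
tcp_pos: [500.8, -170.5, 295.4]
ee_rot: [1.0, 0.001, 0.006, 0.005]
wrist_force: [6.6, -12.6, -7.7]
finger_gap: 9.7
finger_force: 39.1
t 61.45 tcp [ 500.8 -170.5  295.4] grasp [ 502.7 -172.2  140.4] gap 9.7 F [  6.6 -12.6  -7.7] 
axes x [1.    0.001 0.013] y [ 0.001 -1.     0.011] z [ 0.013 -0.011 -1.   ]
```

```bash
python3 -m creep '[[[0,0,0.003,0,0,0],[0,0,0.003,0,0,0],[0,0,0,0,0,0]]]'
python3 -c "from h import *;st()"
```

```text
time: 61.82
tcp_pos: [501.0, -170.8, 294.9]
ee_rot: [1.0, -0.0, 0.006, 0.005]
wrist_force: [-7.5, -5.7, 24.5]
finger_gap: 9.1
finger_force: 42.3
t 61.83 tcp [ 501.  -170.8  294.9] grasp [ 503.  -172.3  139.9] gap 9.1 F [-7.5 -5.7 24.5] 
axes x [ 1.    -0.     0.013] y [-0.    -1.     0.009] z [ 0.013 -0.009 -1.   ]
```

Firmly shut: 24 N upward with no further motion. Release, withdraw and check.

```bash
python3 -m creep '[[[0,0,-0.005,0,0,0],[0,0,0,0,0,0],[0,0,0,0,0,0]]]' 0.55
python3 -m creep '[[[0,0,-0.05,0,0,0],[0,0,-0.055,0,0,0],[0,0,-0.055,0,0,0],[0,0.05,-0.03,0,0,0],[0,0.05,0,0,0,0]]]'
python3 -m creep '[[[0,0.05,0,0,0,0],[0,0.04,0,0,0,0],[0,0,0,0,0,0],[0,0,0,0,0,0]]]'
python3 - <<'E'
from h import *
st()
for c in('side','top'):find(c,['active_handle','passive_handle','cup_mouth','driver_blue_mid','tweezers_mid'])
cv2.imwrite('pics/end.png',viewer.grab_frame('side'))
E
```

```text
time: 62.2
tcp_pos: [498.7, -168.3, 291.1]
ee_rot: [1.0, -0.0, 0.002, 0.001]
wrist_force: [0.9, 0.3, -0.0]
finger_gap: 38.4
finger_force: 0.0
time: 62.82
tcp_pos: [498.9, -269.1, 484.9]
ee_rot: [1.0, 0.001, 0.005, 0.003]
wrist_force: [0.6, 0.3, -1.0]
finger_gap: 38.3
finger_force: 0.0
time: 63.32
tcp_pos: [498.0, -358.1, 480.2]
ee_rot: [1.0, -0.001, 0.001, 0.0]
wrist_force: [-0.9, 0.9, 0.3]
finger_gap: 38.5
finger_force: 0.0
t 63.33 tcp [ 498.  -358.1  480.2] grasp [ 498.4 -358.1  325.2] gap 38.5 F [-0.9  0.9  0.3] 
axes x [ 1.    -0.001  0.002] y [-0.001 -1.     0.   ] z [ 0.002 -0.    -1.   ]
side active_handle 0.67 [ 497. -173.  135.] [320. 213.]
side active_handle 0.55 [358. 407.   0.] [350. 390.]
side active_handle 0.17 [ 499. -112.  135.] [317. 224.]
side passive_handle 0.8 [ 501. -116.  135.] [316. 223.]
side cup_mouth 0.61 [594. 427.  -4.] [257. 390.]
side cup_mouth 0.6 [471. 329.  88.] [309. 340.]
side cup_mouth 0.59 [503. 157.  88.] [305. 293.]
side driver_blue_mid 0.65 [463. 329.  58.] [312. 348.]
side tweezers_mid 0.47 [468. 325.  62.] [310. 346.]
side tweezers_mid 0.22 [ 498. -174.  138.] [319. 212.]
top active_handle 0.96 [ 499. -173.  132.] [364. 232.]
top passive_handle 0.88 [ 496. -117.  130.] [342. 233.]
top cup_mouth 0.96 [504. 158.  89.] [238. 235.]
top cup_mouth 0.76 [472. 330.  89.] [172. 248.]
top driver_blue_mid 0.57 [458. 331.  61.] [175. 254.]
top tweezers_mid 0.59 [464. 321.  56.] [179. 252.]
```

View pics/end.png

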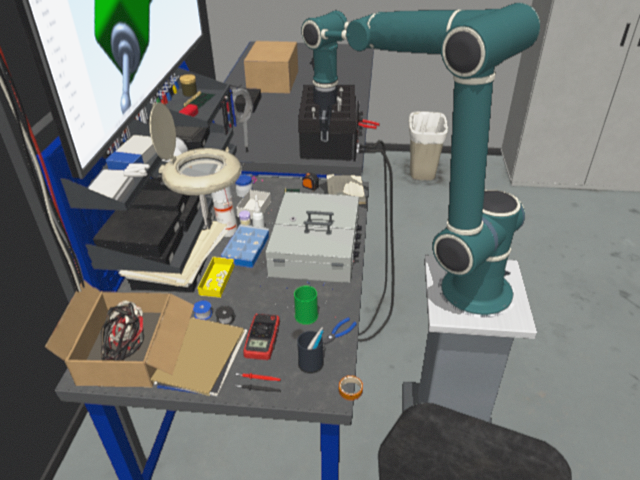

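The final picture shows both leaves shut (318,222), the dark cup standing with both tools in it at (311,345), and everything else where it was. Handing in.

```bash
python3 -c "from h import *;print(r.finish_job())"
```

```text
the job is handed in; nothing more can be done
None
```

I handed the job in at about 63 s: the blue screwdriver and the tweezers, the only tools I found inside, stand in the dark cup, the bolt is home and both leaves are shut; no verdict came back.

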